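# Snap a relay module onto the console rail

## Task

Fit the loose relay module on the bench into the free bay of the mounting rail on the sloping console: hook its lip over the rail's upper edge with the module still tilted, then tilt it down until the foot clip snaps under the lower edge and it sits flush and square on the rail. Feel for the rail's edge and press only as hard as the clip needs, leave the other things on the bench where they are, and let go of the module at the end.

Things in the scene. Friction and masses are not known exactly. Their poses are not given: they have to be found in the camera images.
- relay_module: Loose grey plastic relay module, 76 long (x) x 32 wide (y) x 63 high, 0.12 to 0.21 kg. Starts upright on the bench, hook end (+x) roughly away from the robot (within 0.5 rad). Origin: middle of the plane it stands on; z up. Flat underside of the housing at z = 13; hook and foot reach below it to z = 0. Base block x -38 to 38, z 13 to 33, above it the top block.
- grip_point (a point): Middle of the module's top block, the place to grip across the flat 32 mm wide sides: at (4, 0, 45) in the module's frame; the block spans x -22 to 30, z 33 to 63.
- hook_root (a point): Inner corner of the module's hook slot at (19.5, 0, 13) in its frame; the rail's upper edge comes to lie here. The hook spans the full width: arm x 19.5 to 27 down from the underside to z = 0, and a toe pointing to -x with a round nose, radius 2.5, axis at x 16.5, z 2.5 (tip at x = 14). The slot between underside and toe is 8 high (z 5 to 13), open to -x.
- foot_clip (a joint): Travel (m) of the black spring clip, 20 wide, at the module's foot (-x end): 0 = home, grows as it is pushed outwards (module -x), at most 0.007. The rail edge pushes it out by itself. Spring 3.2 N at home plus 0.7 N per mm; pressing it over the edge takes about 4 to 10 N on the foot, then it springs back to 0.
- foot_tip (a point): Nose of the clip at home, at (-15.5, 0, 9) in the module's frame: a flat catch facing up, 4 below the underside; below it a ramp runs down and outwards, 30 degrees from vertical, to x = -19, z = 0.5. A fixed guide wall stands behind it (x -36 to -30, z 0 to 13).
- console: The sloping console, fixed on the bench, 132 x 156 at its foot; deck and rail belong to it. Origin on the bench under the deck's middle, x towards its high far side, z up. More than 40 N between module and console damages the clip.
- rail_deck: Aluminium deck (120 x 150) of the console. Origin: middle of its upper face, 55 above the bench. x up the slope (25 degrees above level, away from the robot), y along the rail, z square to the deck. Seated, the module's axes are the deck's, its origin at deck z = 9, x = -0.5 plus the rail's offset (see upper_edge).
- bay (a point): Middle of the free bay at the height of the rail top: deck (0, 0, 22). The bay is y -30 to 30; beside it sit low fitted terminal blocks (24 wide, tops at deck z = 29) and end brackets (tops at z = 31). The steel rail is 136 long.
- upper_edge (a point): NOMINAL upper edge of the rail, deck (19, 0, 22). The rail is screwed down in slots and really sits up to 6 mm higher or lower along the slope (deck x); the offset is not told: feel for it. Flanges: z 19 to 22, edges at x 19 and -19; stem only x -7 to 7. The clip passes over the lower edge if the module is tilted 18 degrees or more (foot raised); at 22 the slot has 3 mm play.
- marker: bystander: black-capped marker pen, 135 x 17, lying on the bench between console and module; origin at the middle of its underside
- vial: bystander: small brown vial, diameter 23, 57 high; origin at the middle of its underside
- dropper: bystander: dropper bottle, diameter 34, 102 high; origin at the middle of its underside
Things that resemble listed ones, but are neither listed nor needed, are in the scene too. Of the things that look like the relay_module, take the one that is nearest to the robot's base at the start.

How it is judged (in metres and radians):
On the way:
1. the module's lip is hooked on the upper edge of the rail, in contact, with the module still tilted (foot raised more than 8 degrees) (x of hook_root in the frame of rail_deck between 0.009 and 0.03 m and y of hook_root in the frame of rail_deck between -0.015 and 0.015 m and z of hook_root in the frame of rail_deck between 0.017 and 0.03 m and angle between the z axis of relay_module and the z axis of rail_deck, either way round between 0.14 and 0.7 rad and contact force between relay_module and console above 0.3 N), for 0.1 s.
At the end, for the whole second after the job is handed in: Module in the free bay (middle within 14.5 mm of bay middle), flush and square on the rail (underside within 2 mm, axes within 3 degrees, origin -9 to +8 mm from the deck's along the slope), clip within 1.5 mm of home, released, at rest (x of relay_module in the frame of rail_deck between -0.009 and 0.008 m and y of relay_module in the frame of rail_deck between -0.0145 and 0.0145 m and z of relay_module in the frame of rail_deck between 0.007 and 0.011 m and angle between the z axis of relay_module and the z axis of rail_deck, either way round below 0.05 rad and angle between the x axis of relay_module and the x axis of rail_deck, either way round below 0.06 rad and value of joint foot_clip below 0.0015 m and linear speed of relay_module below 0.01 m/s); the robot touches nothing.
It fails at once if more than 40 N between module and console (contact force between relay_module and console above 40 N).
It fails at once if a bystander is moved more than 25 mm (distance of any of marker, vial, dropper from where it was at the start of the episode above 0.025 m).
It also fails if it takes over 42 s, if anything falls off the work surface, if the arm or the gripper's body presses on something with over 40 N, if the wrist force passes 120 N, or if a joint passes its speed limit or range.

## Robot

A 6-joint arm with a two-finger parallel gripper is mounted at the origin on the work surface; the furniture and walls round the work are solid. World frame = base frame: x ahead of the robot, y to its left, z up, the work surface at z = 0. Lengths are in m, angles in degrees, forces in N, time in s.
With the tool pointing down it reaches from about 0.25 to 0.725 m from the base axis. Payload 4 kg.
Tool frame: the origin (TCP) lies on the centre line of the jaws, within the pads' length; the fingertips stand 14 mm ahead of it and the grasp point (between the pads) lies 5 mm behind it (nose_length is the distance from the TCP to the fingertips, in m); z points along the fingers, y is the direction in which the jaws open and shut (so a half turn about z gives the same grasp; the last joint's range is limited). The gripper opens to 85 mm and grips with 20 to 120 N. Pads are 22 mm wide; open, the fingers measure 114 mm over their backs; the gripper's body (76 mm by 85 mm) begins 54 mm behind the grasp point. The pads swing forward as they close: fully open they stand 13 mm farther back than shut.
Start: joints at [65.374, 13.785, 0.286, 76.501, 0, 90], TCP at [0.208, 0.455, 0.216] pointing down, gripper open.
Joint ranges: [-155.79, 155.79], [-60.16, 107.12], [-62.33, 73.08], [-114, 123.19], [-81.49, 82.49], [-180, 180]. Speed limits (degrees/s): [159.86, 159.86, 180, 180, 180, 180].

## Interface

Orientations are given as a 3x3 rotation matrix whose columns are the frame's x, y, z axes.
In Python, from cell import get_state, snapshot, close_job, nose_length gives the robot as it stands.
- The arm moves only by the tool step_arm, never from a script. Its argument "targets" is a list of rows, each a list of 2 entries, a list of its own where there are three numbers: the shift along the tool's x, y, z in mm, then the turn about the tool's z in rad. In form: [[[tx, ty, tz], yaw], ...]. A call has 1 to 8 rows; each row shifts and turns the pose as measured when the row begins, along the tool's axes as they then stand; what a row does not reach is not made up. A row lasts 1/10 s, in which the tool goes at most 50 mm and 8.59 degrees, less where a joint would pass 70% of its speed; a pose out of reach is approached as far as the arm can. A call is refused whole if a number of a shift passes 50 or a number of a turn 0.15, either way. A call with a gripper value outside its range is refused whole. "jaw" is the opening, from 0 (shut) to 1 (fully open), set as the call begins (left out, the last holds). The fingers move at their own pace and stop on an object; "grip_force" is the grip in N (left out, the last holds). Time passes only in rows, so rows that do not move let the fingers close. It gives the time, the measured TCP pose, the force and the opening at its end, in the units of the state.
- get_state(): the state, without advancing time (a new reading comes with each control period).
- snapshot(name): name is "side" or "top"; returns a dict with "image" (400x640x3 uint8, red, green, blue), "range_z" (400x640 float32, m along the optical axis (not along the pixel's ray), 0 where there is no reading), "vertical_fov" (degrees; the focal length in pixels is half the picture's height over the tangent of half this angle, whatever the lens; pixels are square), "cx", "cy" (the principal point, pixels), "R" (3x3) and "t" (3): a world point X has camera coordinates R X + t. Camera axes: x right, y down, z forward; pixel columns grow to the right and rows downward; lengths in m; the calibration is good to about 2 mm. A picture is of the moment at which its call begins.
- close_job(): hands the job in, once; it reports no verdict.
The state is a dict: "t": time; "joint_pos": joint angles; "joint_velocities": joint speeds; "joint_torque": joint torques, N m; "eef_pos": TCP position; "ee_rot": TCP orientation; "wrist_force": force on the tool from outside, world axes, zero at the start; "ft_torque": the same for the moment, N m; "opening": opening from 0.0 (shut) to 1.0 (fully open).
Only numpy, scipy, OpenCV 4.12 (cv2) and the standard library are available. Lean on these libraries where they do the work, as an engineer would, in place of code of your own. Each camera call takes 0.05 s, during which the arm holds its last target.

## Working session

There is one attempt and no reset: what is moved stays moved. The work goes in short steps, Python scripts to look and compute and a tool call to move; the robot and the scene stay as the last step left them, time stands still between calls to the robot, and variables do not carry over. Pictures are saved under pics/ and viewed, and the job is handed in when it is done.

Besides the shell and the picture viewer there is one more tool, called after ">>>" in YAML: its name, and indented under it one key for each argument. step_arm: Moves the arm, as the interface text tells. Its arguments: {"type":"object","properties":{"targets":{"type":"array"},"jaw":{"type":"number"},"grip_force":{"type":"number"}},"required":["targets"]}

```bash
ls; mkdir -p pics; python3 - <<'E'
from cell import *
import cv2,numpy as np,pickle
print(get_state(), nose_length)
for n in ("side","top"):
    s=snapshot(n); pickle.dump(s,open(n+"0.pkl","wb"))
    cv2.imwrite(f"pics/{n}0.png",s["image"][:,:,::-1]); print(n,s["vertical_fov"],s["cx"],s["cy"],s["R"],s["t"])
E
```

```text
pics
{'t': 0.0, 'joint_pos': array([ 6.53744664e+01,  1.38303369e+01,  2.13537772e-01,  7.64996776e+01,
       -3.24270830e-04,  9.00003287e+01]), 'joint_velocities': array([ 0.09124478, -0.0285504 , -0.05937995, -0.1314484 ,  0.10226648,
       -0.03567027]), 'joint_torque': array([ 8.55671988e-04, -3.72312677e+01,  2.52411175e+01,  1.68328016e-02,
        2.70778228e-04, -1.47623524e-06]), 'eef_pos': array([0.20807323, 0.45393243, 0.21462802]), 'ee_rot': array([[-9.09048120e-01,  4.16690301e-01, -8.41936284e-04],
       [ 4.16691152e-01,  9.09046236e-01, -1.85036765e-03],
       [-5.67124395e-06, -2.03290063e-03, -9.99997934e-01]]), 'wrist_force': array([ 0.17658746, -0.66149136,  0.47963033]), 'ft_torque': array([-0.02540189, -0.02449123,  0.03522862]), 'opening': 0.9970085444410629} 0.014
side 42.66524919642487 318.52012133294744 194.37815061507308 [[ 0.99247623 -0.1219857  -0.0105078 ]
 [-0.08901359 -0.65995362 -0.74601461]
 [ 0.08406845  0.74133711 -0.66584667]] [-0.56469066  0.11696451  0.91899022]
top 42.60360375449425 313.88723633030605 197.06641734523419 [[-0.02041813 -0.99977017  0.0065345 ]
 [-0.98890067  0.01923321 -0.147328  ]
 [ 0.14716846 -0.00947013 -0.98906611]] [0.02685518 0.57339317 0.86649395]
```

View pics/side0.png

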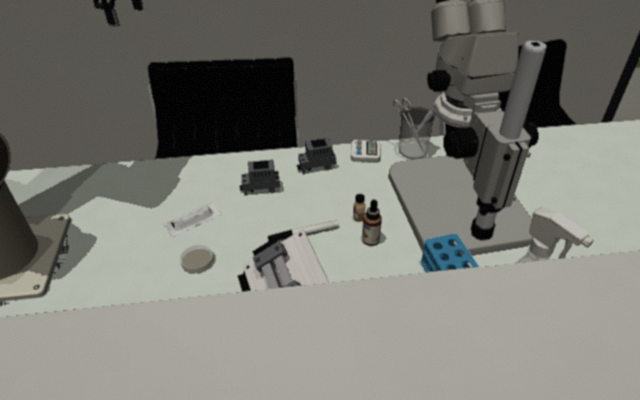

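View pics/top0.png

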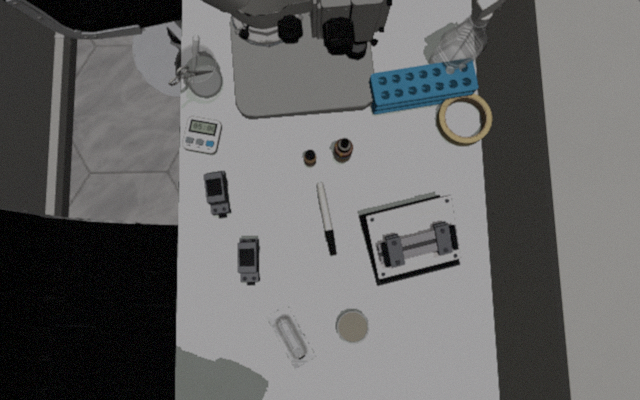

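```bash
cat > h.py <<'E'
import numpy as np,cv2,pickle
from scipy.spatial.transform import Rotation as Ro
def cloud(s):
    f=200/np.tan(np.radians(s["vertical_fov"]/2)); z=s["range_z"].astype(float)
    v,u=np.mgrid[0:400,0:640]
    P=np.stack([(u-s["cx"])/f*z,(v-s["cy"])/f*z,z],-1)
    W=(P-s["t"])@s["R"]; W[z==0]=np.nan
    return W
def proj(s,X):
    f=200/np.tan(np.radians(s["vertical_fov"]/2)); c=np.asarray(X)@s["R"].T+s["t"]
    return np.stack([c[...,0]/c[...,2]*f+s["cx"],c[...,1]/c[...,2]*f+s["cy"]],-1)
def crop(s,u0,v0,u1,v1,k,fn):
    im=s["image"][v0:v1,u0:u1,::-1].astype(float); im=np.clip(im*1.5,0,255).astype(np.uint8)
    cv2.imwrite(fn,cv2.resize(im,None,fx=k,fy=k,interpolation=cv2.INTER_CUBIC))
E
python3 - <<'E'
from h import *
t=pickle.load(open("top0.pkl","rb"));s=pickle.load(open("side0.pkl","rb"))
W=cloud(t)
for n,(u,v) in dict(mod=(249,257),mod2=(216,190),vial=(310,157),drop=(344,148),pen1=(320,185),pen2=(333,252),con=(420,215),c1=(362,212),c2=(376,282),dish=(352,325),table=(280,220)).items(): print(n,W[v,u].round(4))
crop(t,225,225,285,295,8,"pics/c_mod.png"); crop(t,345,185,475,290,6,"pics/c_con.png"); crop(s,220,220,350,300,6,"pics/c_con_s.png"); crop(s,230,150,300,205,8,"pics/c_mod_s.png")
E
```

```text
mod [0.4699 0.128  0.0631]
mod2 [0.5859 0.1844 0.0662]
vial [0.6431 0.021  0.0576]
drop [ 0.6529 -0.0379  0.0789]
pen1 [0.6002 0.0035 0.0137]
pen2 [ 0.4773 -0.0171  0.0171]
con [ 0.5349 -0.1648  0.072 ]
c1 [ 0.5504 -0.0733  0.0007]
c2 [ 0.4225 -0.0935  0.0069]
dish [ 0.349  -0.0472  0.0166]
table [0.5384 0.0782 0.0018]
```

View pics/c_mod.png

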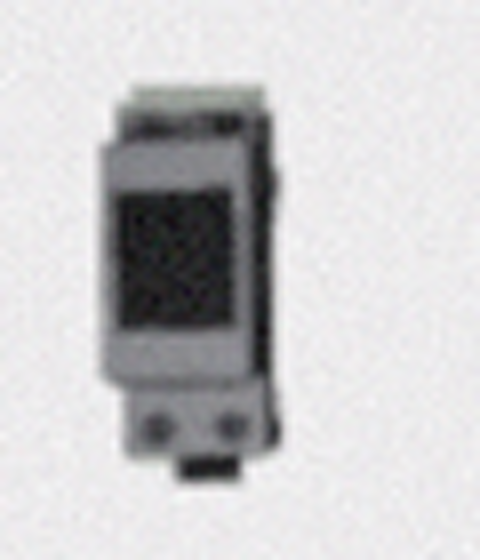

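View pics/c_con.png

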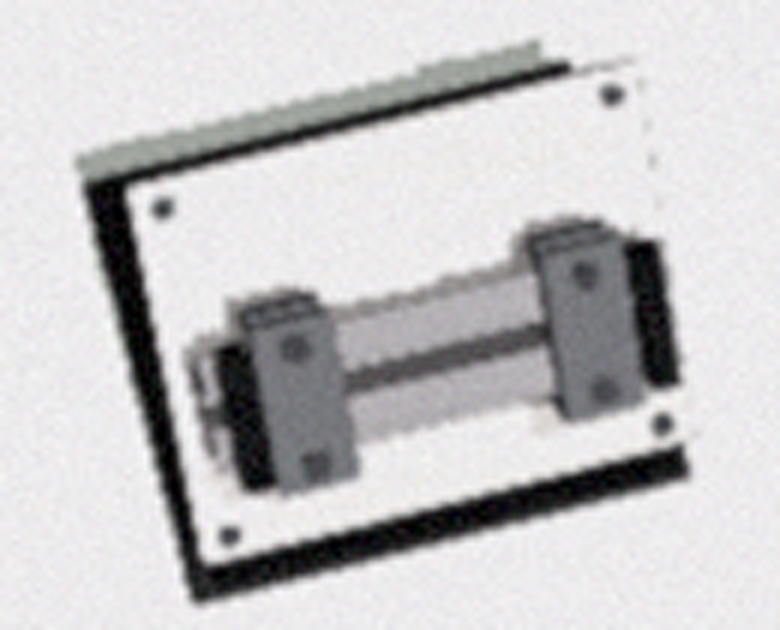

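View pics/c_con_s.png

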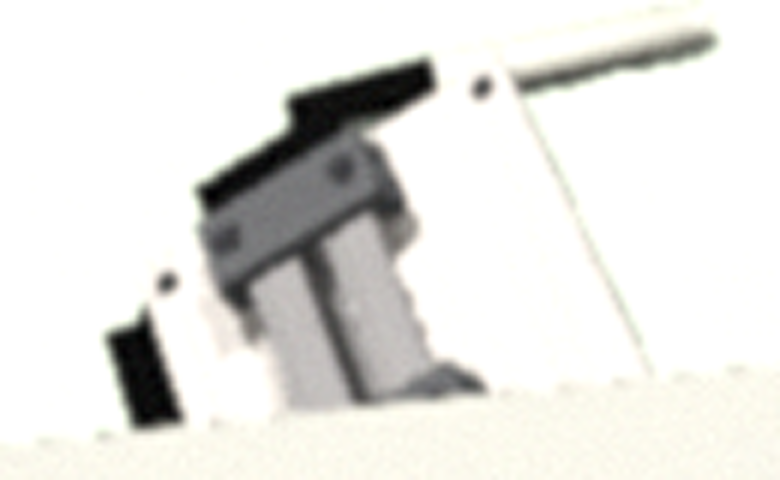

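View pics/c_mod_s.png

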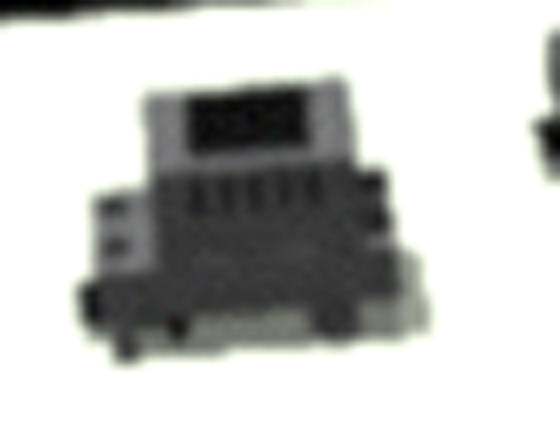

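```bash
cat > fit.py <<'E'
from h import *
t=pickle.load(open("top0.pkl","rb"))
W=cloud(t)
# table check
m=(W[...,2]<0.02)&(W[...,0]>.42)&(W[...,0]<.6)&(W[...,1]>.02)&(W[...,1]<.1); print("table z",np.nanmedian(W[m][:,2]),W[m][:,2].std())
# module
m=(abs(W[...,2]-.063)<.008)&(abs(W[...,0]-.47)<.06)&(abs(W[...,1]-.128)<.04)
p=W[m][:,:2]; print(len(p),"ztop",np.median(W[m][:,2])); r=cv2.minAreaRect((p*1000).astype(np.float32)); print(r); print(p.mean(0))
# deck plane
reg=np.zeros((400,640),np.uint8); 
def cp(x,y): return [345+x/6,185+y/6]
cv2.fillPoly(reg,[np.array([cp(140,200),cp(620,80),cp(680,430),cp(220,560)]).astype(np.int32)],1)
P=W[(reg>0)]; P=P[~np.isnan(P[:,0])]
best=None;rng=np.random.default_rng(0)
for i in range(500):
    a=P[rng.choice(len(P),3,replace=False)]; n=np.cross(a[1]-a[0],a[2]-a[0]); n/=np.linalg.norm(n)+1e-12
    c=(abs((P-a[0])@n)<.003)
    if best is None or c.sum()>best.sum(): best=c
for _ in range(5):
    Q=P[best]; c0=Q.mean(0); n=np.linalg.svd(Q-c0)[2][2]; n*=np.sign(n[2]); best=abs((P-c0)@n)<.003
print("n",n,"slope",np.degrees(np.arccos(n[2])),"yaw",np.degrees(np.arctan2(-n[1],-n[0])),best.sum(),len(P))
print("c0",c0)
E
python3 fit.py
```

```text
table z 0.0008050871625073078 0.0016584844050642714
599 ztop 0.06401998893512463
((469.35430908203125, 132.6288299560547), (52.174312591552734, 32.35453414916992), 0.2688790559768677)
[0.46894584 0.13243013]
n [-0.41156637 -0.09565866  0.90634571] slope 24.994858431055164 yaw 13.084701526432546 2837 4980
c0 [ 0.50594889 -0.15052011  0.06030381]
```

```bash
cat >> fit.py <<'E'
yaw=np.arctan2(-n[1],-n[0])
xd=np.array([np.cos(yaw)*n[2],np.sin(yaw)*n[2],np.hypot(n[0],n[1])]); yd=np.cross(n,xd)
# origin: point on plane with z=.055 ; lateral guess from c0
o=c0+xd*((.055-c0[2])/xd[2])
Rd=np.stack([xd,yd,n],1)
def rect(z,fn,k=4):
    xs=np.arange(75,-75,-1/k); ys=np.arange(100,-100,-1/k)
    X,Y=np.meshgrid(xs,ys,indexing="ij")
    G=o+(np.stack([X,Y,np.full_like(X,z)],-1)/1000)@Rd.T
    q=proj(t,G).astype(np.float32)
    im=cv2.remap(t["image"][:,:,::-1].copy(),q[...,0],q[...,1],cv2.INTER_CUBIC)
    im=np.clip(im*1.3,0,255).astype(np.uint8)
    for a in range(-60,61,20): # ticks
        r=int((75-a)*k); cv2.line(im,(0,r),(12,r),(0,0,255),1); cv2.putText(im,str(a),(14,r+4),0,.35,(0,0,255))
    for a in range(-80,81,20):
        c=int((100-a)*k); cv2.line(im,(c,0),(c,12),(0,0,255),1); cv2.putText(im,str(a),(c-8,22),0,.35,(0,0,255))
    cv2.imwrite(fn,im)
print("o",o)
if __name__=="__main__":
    rect(0,"pics/r0.png"); rect(22,"pics/r22.png")
    # module yaw by edges
    P=W[m]; 
    pp=p*1000
    b=np.arange(445,495,3); L=[];R=[];C=[]
    for a in b:
        q=pp[(pp[:,0]>=a)&(pp[:,0]<a+3)]
        if len(q)>5: L.append(q[:,1].max());R.append(q[:,1].min());C.append(a+1.5)
    print("yaw edges",np.degrees(np.polyfit(C,L,1)[0]),np.degrees(np.polyfit(C,R,1)[0]), np.mean(L),np.mean(R))
E
python3 fit.py
```

```text
table z 0.0008050871625073078 0.0016584844050642714
599 ztop 0.06401998893512463
((469.35430908203125, 132.6288299560547), (52.174312591552734, 32.35453414916992), 0.2688790559768677)
[0.46894584 0.13243013]
n [-0.41156637 -0.09565866  0.90634571] slope 24.994858431055164 yaw 13.084701526432546 2837 4980
c0 [ 0.50594889 -0.15052011  0.06030381]
o [ 0.49486754 -0.1530957   0.055     ]
yaw edges -0.17897352675291903 1.3090498354673694 148.5306824038503 116.96218767449898
```

View pics/r0.png

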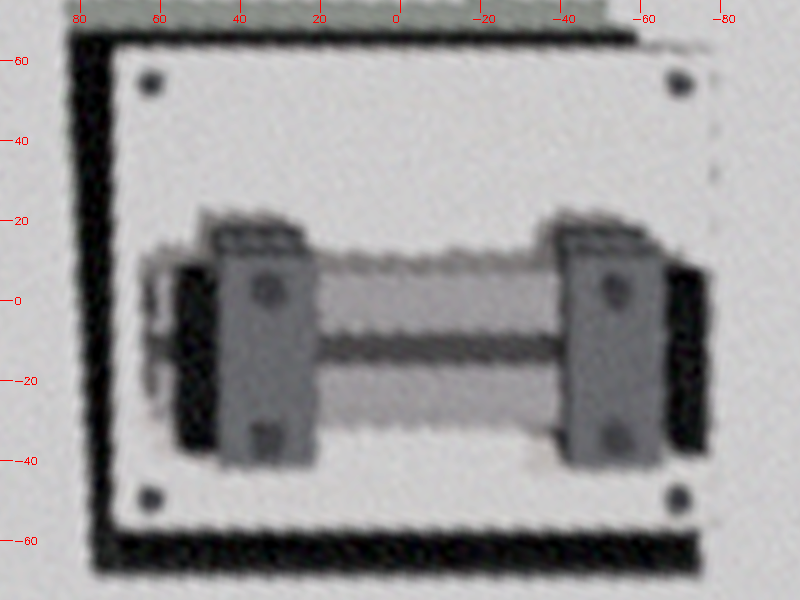

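View pics/r22.png

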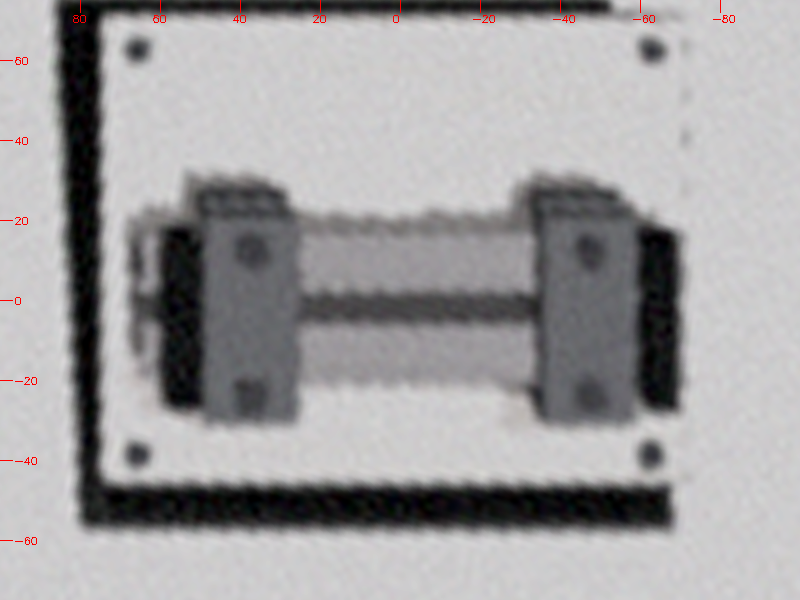

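```bash
cat >> h.py <<'E'
def plan(target,yang,n=None,step=40.0):
    """rows from the present pose to target (m), jaw-axis (tool y) angle yang deg in world"""
    from cell import get_state
    s=get_state(); p=s["eef_pos"].copy(); R=s["ee_rot"].copy()
    a=np.degrees(np.arctan2(R[1,1],R[0,1])); dy=(yang-a+90)%180-90
    d=np.asarray(target)-p
    n=n or int(max(np.ceil(np.linalg.norm(d)*1000/step),np.ceil(abs(dy)/8),1))
    rows=[]
    tz=-np.radians(dy)/n
    for i in range(n):
        sh=R.T@(d/n)*1000
        rows.append([[round(float(x),1) for x in sh],round(float(tz),3)])
        R=R@Ro.from_rotvec([0,0,tz]).as_matrix()
    print("t",round(s["t"],2),"pos",p.round(4),"ang",a.round(2),"z",R[:,2].round(4),"F",s["wrist_force"].round(2),"op",round(s["opening"],3),"j6",s["joint_pos"][5].round(1))
    print("n",n); print(rows)
E
python3 - <<'E'
from h import *
plan([.469,.1325,.12],90.4)
import fit
for q in ([16.7,-3.9,22],[0,-3.8,0]): print(fit.o+fit.Rd@np.array(q)/1000)
E
```

```text
t 0.1 pos [0.2081 0.454  0.2147] ang 65.37 z [-7.0e-04 -1.7e-03 -1.0e+00] F [ 0.29 -0.76 -0.25] op 1.003 j6 90.0
n 11
[[[-33.7, -16.7, 8.6], -0.04], [[-33.1, -18.0, 8.6], -0.04], [[-32.3, -19.3, 8.6], -0.04], [[-31.5, -20.6, 8.6], -0.04], [[-30.7, -21.8, 8.6], -0.04], [[-29.8, -23.0, 8.6], -0.04], [[-28.9, -24.2, 8.6], -0.04], [[-27.9, -25.3, 8.6], -0.04], [[-26.8, -26.4, 8.6], -0.04], [[-25.8, -27.4, 8.6], -0.04], [[-24.7, -28.4, 8.6], -0.04]]
table z 0.0008050871625073078 0.0016584844050642714
599 ztop 0.06401998893512463
((469.35430908203125, 132.6288299560547), (52.174312591552734, 32.35453414916992), 0.2688790559768677)
[0.46894584 0.13243013]
n [-0.41156637 -0.09565866  0.90634571] slope 24.994858431055164 yaw 13.084701526432546 2837 4980
c0 [ 0.50594889 -0.15052011  0.06030381]
o [ 0.49486754 -0.1530957   0.055     ]
[ 0.50143899 -0.15557228  0.08199597]
[ 0.49572782 -0.15679704  0.055     ]
```

>>> step_arm:
  targets:
    - [[-34,-17,8],-0.04]
    - [[-33,-18,8],-0.04]
    - [[-32,-19,8],-0.04]
    - [[-31,-20,8],-0.04]
    - [[-31,-22,8],-0.04]
    - [[-30,-23,8],-0.04]
    - [[-29,-24,8],-0.04]
    - [[-28,-25,8],-0.04]
  jaw: 0.7

```text
t: 0.9
eef_pos: [0.403, 0.218, 0.146]
ee_rot: [[-0.996, 0.085, -0.004], [0.085, 0.996, -0.002], [0.003, -0.002, -1.0]]
wrist_force: [-0.2, 0.4, 0.0]
opening: 0.701
```

```bash
python3 -c "
from h import *
plan([.469,.1325,.12],90.4)"
```

```text
t 0.9 pos [0.403 0.218 0.146] ang 85.14 z [-0.0036 -0.0021 -1.    ] F [-0.19  0.39  0.04] op 0.701 j6 33.3
n 3
[[[-24.4, -26.5, 8.7], -0.031], [[-23.5, -27.3, 8.7], -0.031], [[-22.7, -28.0, 8.7], -0.031]]
```

>>> step_arm:
  targets:
    - [[-24,-26.5,8],-0.03]
    - [[-23.5,-27,8],-0.03]
    - [[-22.5,-28,8],-0.03]
    - [[0,0,0],0]

```text
t: 1.3
eef_pos: [0.4713, 0.125, 0.1184]
ee_rot: [[-1.0, -0.004, -0.007], [-0.004, 1.0, -0.004], [0.007, -0.004, -1.0]]
wrist_force: [-0.5, 1.0, -0.2]
opening: 0.699
```

```bash
python3 -c "
from h import *
plan([.4695,.1325,.043],90.4)"
```

```text
t 1.3 pos [0.4713 0.125  0.1184] ang 90.21 z [-0.0068 -0.0041 -1.    ] F [-0.5   1.02 -0.18] op 0.699 j6 14.7
n 2
[[[0.6, 3.9, 37.7], -0.002], [[0.6, 3.9, 37.7], -0.002]]
```

>>> step_arm:
  targets:
    - [[1.5,7.5,0],0]
    - [[0,0,0],0]

```text
t: 1.5
eef_pos: [0.4688, 0.1324, 0.1175]
ee_rot: [[-1.0, -0.001, -0.01], [-0.001, 1.0, -0.004], [0.01, -0.004, -1.0]]
wrist_force: [0.7, -0.2, -0.4]
opening: 0.702
```

```bash
python3 -c "
from h import *
plan([.4695,.1325,.043],90.4)"
```

```text
t 1.5 pos [0.4688 0.1324 0.1175] ang 90.05 z [-0.0097 -0.004  -0.9999] F [ 0.66 -0.16 -0.38] op 0.702 j6 15.8
n 2
[[[-0.7, 0.2, 37.2], -0.003], [[-0.7, 0.2, 37.2], -0.003]]
```

>>> step_arm:
  targets:
    - [[-1,0,25],-0.003]
    - [[0,0,25],-0.003]
    - [[0,0,22],0]
    - [[0,0,2],0]

```text
t: 1.9
eef_pos: [0.4684, 0.1382, 0.044]
ee_rot: [[-1.0, -0.016, -0.005], [-0.016, 1.0, -0.002], [0.005, -0.002, -1.0]]
wrist_force: [-0.2, -0.3, -1.4]
opening: 0.701
```

```bash
python3 -c "
from h import *
from cell import *
plan([.4695,.1325,.043],90.4)
s=snapshot('side'); crop(s,190,110,330,215,5,'pics/g1.png')"
```

```text
t 1.9 pos [0.4684 0.1382 0.044 ] ang 90.92 z [-0.0049 -0.0018 -1.    ] F [-0.24 -0.31 -1.38] op 0.701 j6 15.5
n 1
[[[-1.0, -5.7, 1.0], 0.009]]
```

View pics/g1.png

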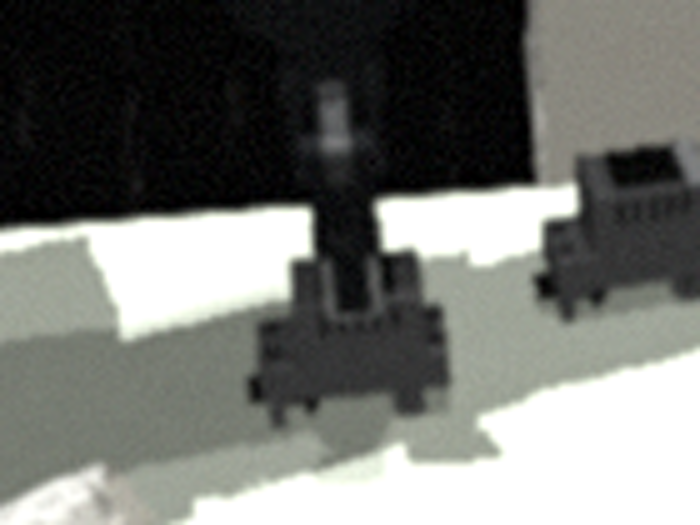

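>>> step_arm:
  targets:
    - [[-1,-5.5,1],0.009]
    - [[0,0,0],0]

```text
t: 2.15
eef_pos: [0.471, 0.1343, 0.046]
ee_rot: [[-1.0, -0.009, -0.001], [-0.009, 1.0, -0.001], [0.001, -0.001, -1.0]]
wrist_force: [0.6, -0.2, -0.3]
opening: 0.702
```

>>> step_arm:
  targets:
    - [[0,0,0],0]
    - [[0,0,0],0]
    - [[0,0,0],0]
    - [[0,0,0],0]
    - [[0,0,0],0]
  jaw: 0.2
  grip_force: 40

```text
t: 2.65
eef_pos: [0.4736, 0.1349, 0.0494]
ee_rot: [[-1.0, -0.009, 0.006], [-0.009, 1.0, 0.001], [-0.006, 0.001, -1.0]]
wrist_force: [0.1, -0.9, -0.7]
opening: 0.199
```

```bash
python3 -c "
from h import *
from cell import *
plan([.4695,.1325,.12],90.4)
s=snapshot('side'); crop(s,190,110,330,215,5,'pics/g2.png')"
```

```text
t 2.65 pos [0.4736 0.1349 0.0494] ang 90.49 z [ 0.0056  0.0014 -1.    ] F [ 0.07 -0.88 -0.7 ] op 0.199 j6 15.4
n 2
[[[1.9, -1.1, -35.3], 0.001], [[1.9, -1.1, -35.3], 0.001]]
```

View pics/g2.png

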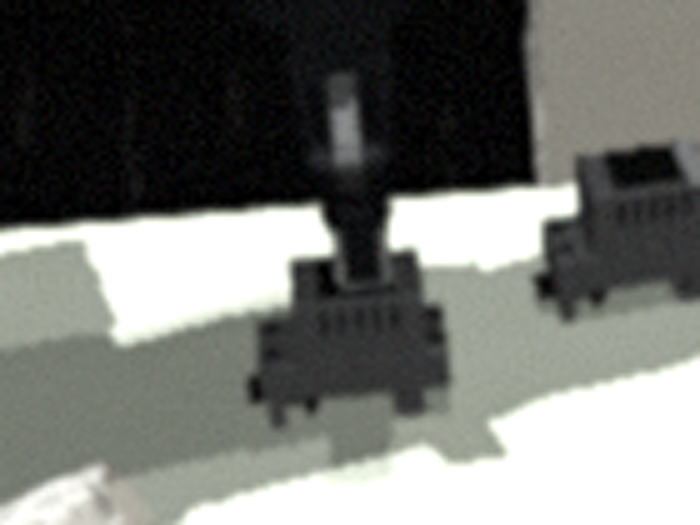

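>>> step_arm:
  targets:
    - [[0,0,1.5],0]
    - [[0,0,1],0]
    - [[0,0,1],0]
  jaw: 0
  grip_force: 40

```text
t: 3.0
eef_pos: [0.4739, 0.135, 0.0472]
ee_rot: [[-1.0, -0.008, 0.006], [-0.008, 1.0, 0.002], [-0.006, 0.002, -1.0]]
wrist_force: [-4.0, -0.5, 13.9]
opening: -0.003
```

```bash
python3 -c "
from h import *
from cell import *
plan([.4695,.1325,.12],90.4)
s=snapshot('top'); crop(s,200,200,320,300,6,'pics/g3.png')
print(get_state()['joint_pos'],get_state()['joint_velocities'])"
```

```text
t 3.0 pos [0.4739 0.135  0.0472] ang 90.48 z [ 0.0063  0.0019 -1.    ] F [-3.98 -0.54 13.94] op -0.003 j6 15.4
n 2
[[[2.0, -1.2, -36.4], 0.001], [[2.0, -1.2, -36.4], 0.001]]
[ 1.58979066e+01  2.08786440e+01 -1.69377872e+01  5.18066898e+01
  2.33503448e-03  1.54143466e+01] [ 0.03945185 -0.13094059 -0.18956994 -0.1169047  -0.12597138 -0.05801403]
```

View pics/g3.png

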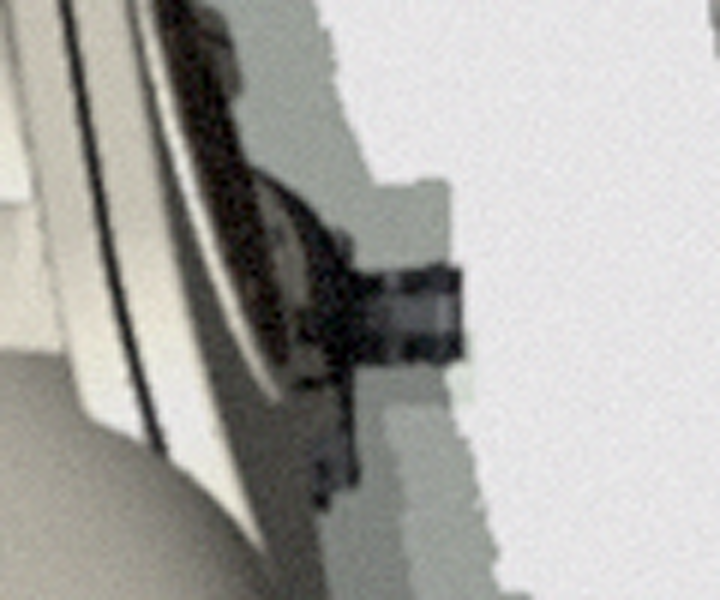

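```bash
python3 - <<'E'
from h import *
from cell import *
s=snapshot('side'); st=get_state()
p=st["eef_pos"];R=st["ee_rot"]
crop(s,190,110,330,215,5,'pics/g4.png')
im=cv2.imread('pics/g4.png')
def mk(X,c,r=4):
    u,v=proj(s,X); cv2.circle(im,(int((u-190)*5+2),int((v-110)*5+2)),r,c,-1); 
mk(p,(0,0,255)); mk(p+R@[0,0,.014],(0,255,0)); 
for x in (-22,30):
  for y in (-16,16):
    for z in (33,63): mk(np.array([.4692-.004+x/1000,.1326+y/1000,z/1000]),(255,0,0),3)
cv2.imwrite('pics/g4.png',im)
W=cloud(s)
for v in range(150,175,3): print(v,[W[v,u].round(3).tolist() for u in (255,259,262,266)])
E
```

```text
150 [[0.464, 0.086, 0.134], [0.472, 0.088, 0.132], [0.477, 0.091, 0.129], [0.484, 0.089, 0.129]]
153 [[0.463, 0.099, 0.117], [0.47, 0.107, 0.111], [0.476, 0.105, 0.111], [0.483, 0.105, 0.111]]
156 [[0.457, 0.243, 0.002], [0.469, 0.122, 0.092], [0.475, 0.121, 0.092], [0.483, 0.13, 0.085]]
159 [[0.456, 0.232, 0.002], [0.469, 0.122, 0.085], [0.474, 0.121, 0.085], [0.482, 0.128, 0.078]]
162 [[0.46, 0.141, 0.063], [0.468, 0.122, 0.077], [0.474, 0.119, 0.079], [0.481, 0.129, 0.071]]
165 [[0.459, 0.13, 0.065], [0.467, 0.127, 0.066], [0.473, 0.131, 0.062], [0.481, 0.131, 0.062]]
168 [[0.459, 0.12, 0.065], [0.467, 0.118, 0.066], [0.473, 0.12, 0.064], [0.48, 0.119, 0.063]]
171 [[0.459, 0.115, 0.062], [0.466, 0.117, 0.059], [0.472, 0.116, 0.059], [0.48, 0.114, 0.06]]
174 [[0.458, 0.118, 0.051], [0.466, 0.117, 0.052], [0.472, 0.114, 0.054], [0.479, 0.115, 0.052]]
```

View pics/g4.png

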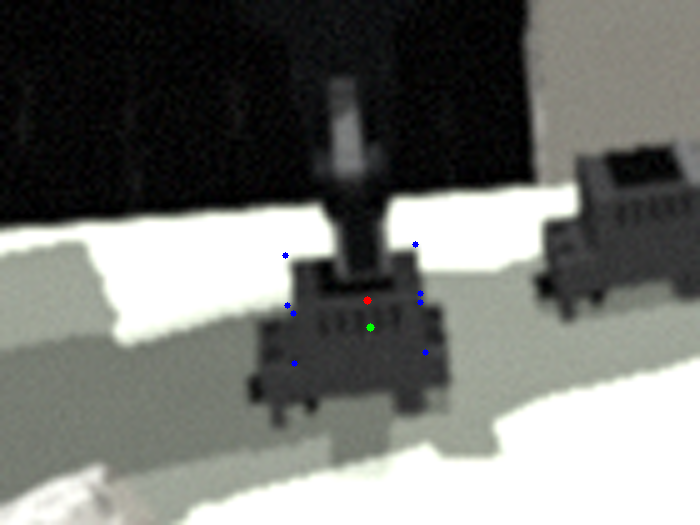

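>>> step_arm:
  targets:
    - [[0,0,-15],0]
    - [[0,0,-20],0]
    - [[0,0,-20],0]

```text
t: 3.4
eef_pos: [0.4704, 0.134, 0.1006]
ee_rot: [[-1.0, -0.008, -0.001], [-0.008, 1.0, -0.0], [0.001, -0.0, -1.0]]
wrist_force: [0.4, 1.0, -0.4]
opening: 0.005
```

```bash
python3 - <<'E'
from h import *
from cell import *
s=snapshot('side'); st=get_state()
p=st["eef_pos"];R=st["ee_rot"]; print(p,st["opening"],st["joint_pos"],st["wrist_force"])
crop(s,190,80,330,185,5,'pics/g5.png')
im=cv2.imread('pics/g5.png')
def mk(X,c,r=4):
    u,v=proj(s,X); cv2.circle(im,(int((u-190)*5+2),int((v-80)*5+2)),r,c,-1); 
mk(p,(0,0,255)); mk(p+R@[0,0,.014],(0,255,0)); 
cv2.imwrite('pics/g5.png',im)
W=cloud(s)
for v in range(135,165,3): print(v,[W[v,u].round(3).tolist() for u in (255,259,262,266)])
E
```

```text
[0.47260002 0.1346186  0.10404309] -0.002791745272621724 [ 1.59011797e+01  1.71843991e+01 -1.25599286e+01  6.00033380e+01
 -2.68777056e-03  1.54154253e+01] [0.4519379  0.53150482 2.40900623]
135 [[0.466, 0.122, 0.141], [0.474, 0.12, 0.143], [0.479, 0.129, 0.136], [0.483, 0.545, -0.155]]
138 [[0.466, 0.119, 0.137], [0.473, 0.121, 0.135], [0.478, 0.128, 0.129], [0.482, 0.536, -0.159]]
141 [[0.465, 0.123, 0.127], [0.472, 0.12, 0.128], [0.478, 0.126, 0.124], [0.481, 0.518, -0.157]]
144 [[0.464, 0.126, 0.118], [0.461, 0.523, -0.168], [0.469, 0.52, -0.167], [0.481, 0.517, -0.166]]
147 [[0.449, 0.507, -0.167], [0.46, 0.508, -0.168], [0.469, 0.503, -0.165], [0.48, 0.506, -0.169]]
150 [[0.448, 0.499, -0.171], [0.46, 0.493, -0.167], [0.468, 0.492, -0.168], [0.482, 0.262, 0.001]]
153 [[0.457, 0.254, 0.001], [0.466, 0.252, 0.002], [0.473, 0.253, 0.001], [0.482, 0.25, 0.002]]
156 [[0.457, 0.245, -0.0], [0.466, 0.242, 0.001], [0.472, 0.239, 0.003], [0.481, 0.241, 0.0]]
159 [[0.456, 0.236, -0.001], [0.465, 0.231, 0.002], [0.472, 0.228, 0.003], [0.481, 0.229, 0.001]]
162 [[0.46, 0.139, 0.065], [0.467, 0.139, 0.064], [0.473, 0.14, 0.063], [0.481, 0.137, 0.064]]
```

View pics/g5.png

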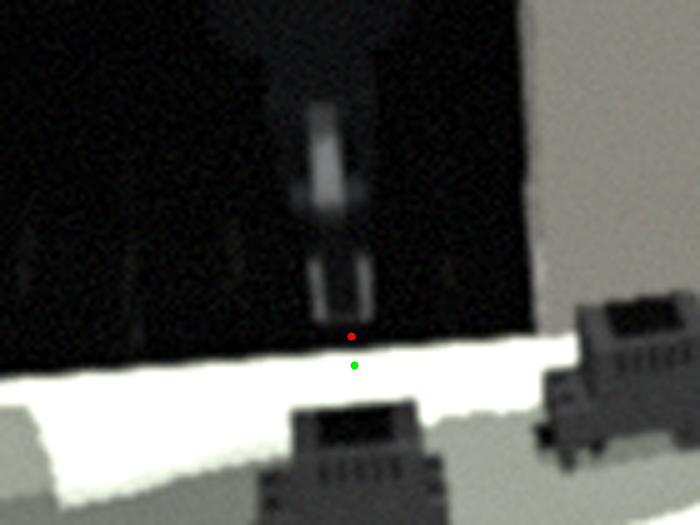

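>>> step_arm:
  targets:
    - [[0,0,0],0]
    - [[0,0,0],0]
    - [[0,0,0],0]
    - [[0,0,0],0]
  jaw: 0.7

```text
t: 3.85
eef_pos: [0.4722, 0.1345, 0.1027]
ee_rot: [[-1.0, -0.008, 0.003], [-0.008, 1.0, 0.001], [-0.004, 0.001, -1.0]]
wrist_force: [0.3, 0.3, 0.6]
opening: 0.681
```

```bash
python3 - <<'E'
from h import *
from cell import *
plan([.4695,.1325,.012],90.4)
s=snapshot('side'); st=get_state()
crop(s,190,80,330,185,5,'pics/g6.png')
plan([.4695,.1325,.012],90.4)
E
```

```text
t 3.85 pos [0.4722 0.1345 0.1027] ang 90.48 z [ 3.5e-03  9.0e-04 -1.0e+00] F [0.31 0.26 0.55] op 0.681 j6 15.4
n 3
[[[1.0, -0.7, 30.2], 0.0], [[1.0, -0.7, 30.2], 0.0], [[1.0, -0.7, 30.2], 0.0]]
t 3.9 pos [0.472  0.1344 0.1026] ang 90.48 z [ 3.1e-03  8.0e-04 -1.0e+00] F [ 0.07 -0.01  0.42] op 0.7 j6 15.4
n 3
[[[1.0, -0.7, 30.2], 0.0], [[0.9, -0.7, 30.2], 0.0], [[0.9, -0.7, 30.2], 0.0]]
```

View pics/g6.png

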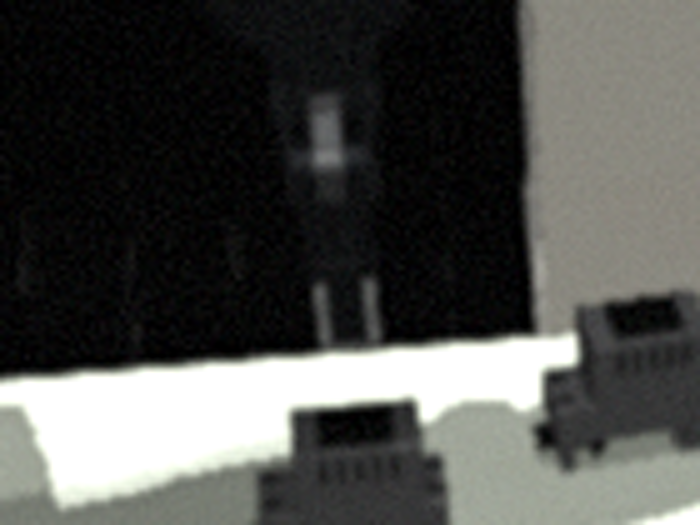

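>>> step_arm:
  targets:
    - [[2,-2,20],0]
    - [[0,0,20],0]
    - [[0,0,15],0]
    - [[0,0,10],0]
    - [[0,0,0],0]
    - [[0,0,0],0]

```text
t: 4.5
eef_pos: [0.4692, 0.1322, 0.0335]
ee_rot: [[-1.0, -0.008, 0.0], [-0.008, 1.0, 0.0], [-0.0, 0.0, -1.0]]
wrist_force: [0.2, 0.7, -0.4]
opening: 0.702
```

```bash
python3 - <<'E'
from h import *
from cell import *
plan([.4695,.1325,.012],90.4)
s=snapshot('side'); st=get_state()
crop(s,190,110,330,215,5,'pics/g7.png')
plan([.4695,.1325,.012],90.4)
E
```

```text
t 4.5 pos [0.4692 0.1322 0.0335] ang 90.49 z [ 2.e-04  0.e+00 -1.e+00] F [ 0.19  0.69 -0.41] op 0.702 j6 15.2
n 1
[[[-0.3, 0.3, 21.5], 0.002]]
t 4.55 pos [0.4692 0.1322 0.0336] ang 90.49 z [ 4.e-04  1.e-04 -1.e+00] F [-0.27  0.21 -0.38] op 0.701 j6 15.2
n 1
[[[-0.2, 0.3, 21.6], 0.002]]
```

View pics/g7.png

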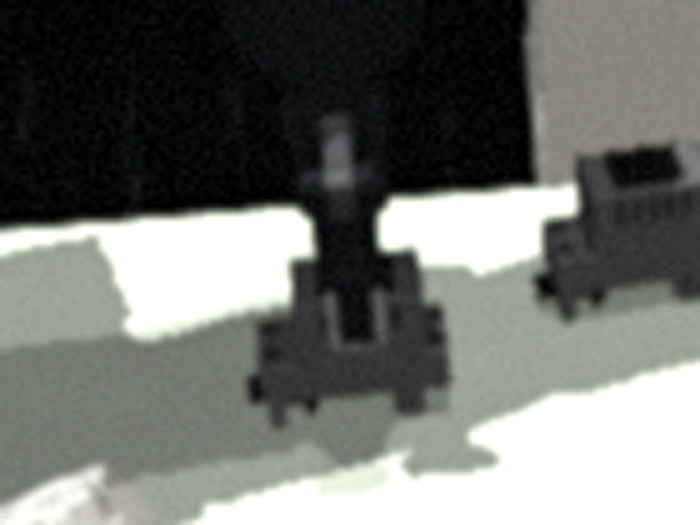

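>>> step_arm:
  targets:
    - [[0,0,10],0]
    - [[0,0,10],0]
    - [[0,0,0],0]

```text
t: 4.85
eef_pos: [0.4709, 0.1326, 0.0138]
ee_rot: [[-1.0, -0.009, 0.004], [-0.009, 1.0, 0.001], [-0.004, 0.001, -1.0]]
wrist_force: [-0.9, 0.1, -0.0]
opening: 0.697
```

>>> step_arm:
  targets:
    - [[0,0,0],0]
    - [[0,0,0],0]
    - [[0,0,0],0]
    - [[0,0,0],0]
    - [[0,0,0],0]
  jaw: 0
  grip_force: 50

```text
t: 5.35
eef_pos: [0.4708, 0.1325, 0.0137]
ee_rot: [[-1.0, -0.009, 0.004], [-0.009, 1.0, 0.001], [-0.004, 0.001, -1.0]]
wrist_force: [-0.6, -0.5, -1.0]
opening: 0.37
```

```bash
python3 - <<'E'
from h import *
from cell import *
plan([.4695,.1325,.012],90.4)
s=snapshot('side'); st=get_state()
crop(s,190,110,330,215,5,'pics/g8.png')
E
```

```text
t 5.35 pos [0.4708 0.1325 0.0137] ang 90.49 z [ 3.9e-03  8.0e-04 -1.0e+00] F [-0.62 -0.54 -0.96] op 0.37 j6 15.2
n 1
[[[1.4, -0.0, 1.7], 0.002]]
```

View pics/g8.png

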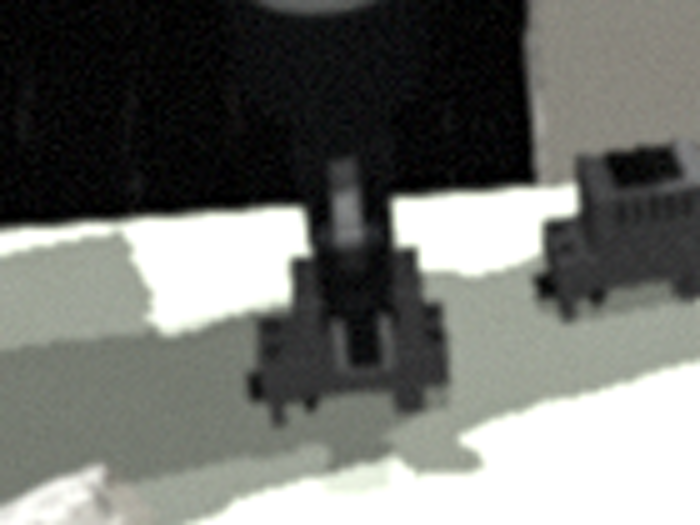

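```bash
cat >> h.py <<'E'
O=np.array([0.49486754,-0.1530957,0.055-0.0008]); N=np.array([-0.41156637,-0.09565866,0.90634571])
YAW=np.arctan2(-N[1],-N[0]); XD=np.array([np.cos(YAW)*N[2],np.sin(YAW)*N[2],np.hypot(N[0],N[1])]); RD=np.stack([XD,np.cross(N,XD),N],1)
U=np.array([np.cos(YAW),np.sin(YAW),0])
def tcp_for(root): # r-frame mm -> TCP world
    return O+RD@np.asarray(root,float)/1000-U*.0142+np.array([0,0,.0007])
def root_now():
    from cell import get_state
    s=get_state(); p=s["eef_pos"]+U*.0142-np.array([0,0,.0007]); r=RD.T@(p-O)*1000
    print("root r-frame",r.round(2)); return r
E
python3 - <<'E'
from h import *
T=tcp_for([31,-3.9,34]); print(T)
plan([.4705,.1325,.125],90.5,step=25); 
T2=tcp_for([31,-3.9,34]); print(np.hypot(*T2[:2]))
E
```

```text
[ 0.49529312 -0.15700074  0.0988144 ]
t 5.4 pos [0.4708 0.1325 0.0137] ang 90.49 z [ 3.8e-03  8.0e-04 -1.0e+00] F [ 0.22 -0.81 -1.18] op 0.368 j6 15.2
n 5
[[[-0.0, 0.0, -22.3], -0.0], [[-0.0, 0.0, -22.3], -0.0], [[-0.0, 0.0, -22.3], -0.0], [[-0.0, 0.0, -22.3], -0.0], [[-0.0, 0.0, -22.3], -0.0]]
0.5195810867995755
```

>>> step_arm:
  targets:
    - [[0,0,-8],0]
    - [[0,0,-22],0]
    - [[0,0,-25],0]
    - [[0,0,-25],0]
    - [[0,0,-25],0]
    - [[0,0,-12],0]
    - [[0,0,0],0]
    - [[0,0,0],0]

```text
t: 6.2
eef_pos: [0.469, 0.1321, 0.1374]
ee_rot: [[-1.0, -0.009, 0.002], [-0.009, 1.0, 0.001], [-0.002, 0.001, -1.0]]
wrist_force: [-0.2, 0.5, -1.3]
opening: 0.366
```

```bash
python3 - <<'E'
from h import *
T=tcp_for([31,-3.9,34])
plan([T[0],T[1],.13],103.1,step=25) 
E
```

```text
t 6.2 pos [0.469  0.1321 0.1374] ang 90.49 z [ 2.5e-03  5.0e-04 -1.0e+00] F [-0.24  0.48 -1.29] op 0.366 j6 15.2
n 12
[[[-2.0, -24.1, 0.6], -0.018], [[-1.5, -24.1, 0.6], -0.018], [[-1.1, -24.2, 0.6], -0.018], [[-0.7, -24.2, 0.6], -0.018], [[-0.2, -24.2, 0.6], -0.018], [[0.2, -24.2, 0.6], -0.018], [[0.7, -24.2, 0.6], -0.018], [[1.1, -24.2, 0.6], -0.018], [[1.6, -24.1, 0.6], -0.018], [[2.0, -24.1, 0.6], -0.018], [[2.5, -24.1, 0.6], -0.018], [[2.9, -24.0, 0.6], -0.018]]
```

>>> step_arm:
  targets:
    - [[-2,-15,0],-0.018]
    - [[-1.5,-24,0],-0.018]
    - [[-1,-24,0],-0.018]
    - [[-1,-24,0],-0.018]
    - [[0,-24,0],-0.018]
    - [[0,-24,0],-0.018]
    - [[0.5,-24,0],-0.018]
    - [[1,-24,0],-0.018]

```text
t: 7.0
eef_pos: [0.4817, -0.0536, 0.1286]
ee_rot: [[-0.986, -0.165, -0.013], [-0.165, 0.986, 0.001], [0.013, 0.003, -1.0]]
wrist_force: [-0.1, -0.4, -1.5]
opening: 0.368
```

```bash
python3 - <<'E'
from h import *
T=tcp_for([31,-3.9,34])
plan([T[0],T[1],.13],103.1,step=25) 
E
```

```text
t 7.0 pos [ 0.4817 -0.0536  0.1286] ang 99.52 z [-0.0132  0.0011 -0.9999] F [-0.06 -0.38 -1.54] op 0.368 j6 -15.9
n 5
[[[0.7, -20.8, -0.3], -0.012], [[1.0, -20.8, -0.3], -0.012], [[1.3, -20.8, -0.3], -0.012], [[1.5, -20.8, -0.3], -0.012], [[1.8, -20.8, -0.3], -0.012]]
```

>>> step_arm:
  targets:
    - [[0.5,-20,0],-0.012]
    - [[1,-20,0],-0.012]
    - [[1.5,-20,0],-0.012]
    - [[1.5,-20,0],-0.012]
    - [[1,-10,0],-0.006]
    - [[0,0,0],0]
    - [[0,0,0],0]
    - [[0,0,0],0]

```text
t: 7.8
eef_pos: [0.4871, -0.1471, 0.1196]
ee_rot: [[-0.976, -0.216, -0.029], [-0.216, 0.976, 0.006], [0.027, 0.012, -1.0]]
wrist_force: [0.8, -0.2, -1.9]
opening: 0.369
```

```bash
python3 - <<'E'
from h import *
from cell import *
T=tcp_for([31,-3.9,34])
plan(T,103.1,step=10) ; root_now()
s=snapshot('top'); pickle.dump(s,open("top1.pkl","wb")); crop(s,345,165,475,270,6,"pics/k1t.png")
s=snapshot('side'); pickle.dump(s,open("side1.pkl","wb")); crop(s,220,190,350,290,6,"pics/k1s.png")
E
```

```text
t 7.8 pos [ 0.4871 -0.1471  0.1196] ang 102.48 z [-0.0291  0.006  -0.9996] F [ 0.76 -0.16 -1.93] op 0.369 j6 -29.2
n 3
[[[-2.1, -3.9, 6.8], -0.004], [[-2.1, -3.9, 6.8], -0.004], [[-2.1, -3.9, 6.8], -0.004]]
root r-frame [34.57  7.59 55.23]
```

View pics/k1t.png

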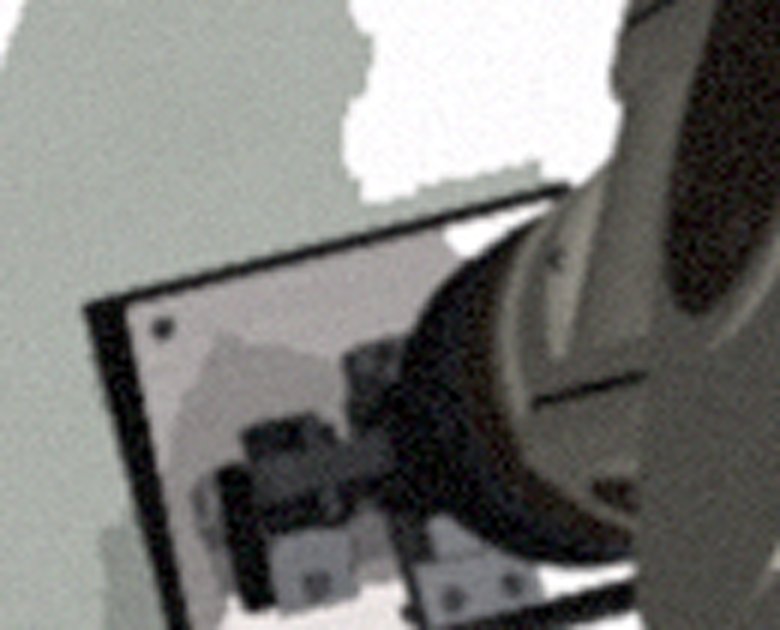

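View pics/k1s.png

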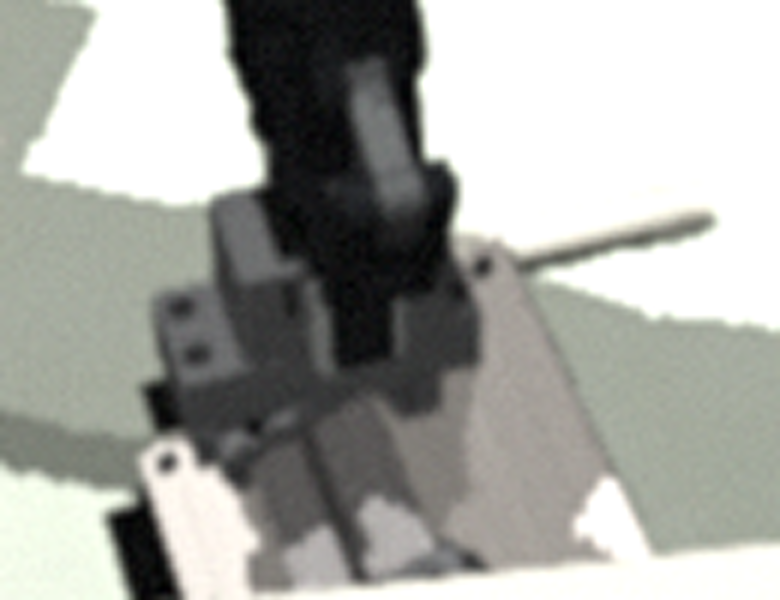

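```bash
cat >> h.py <<'E'
RG=np.array([[-1,-.009,.0039],[-.009,1,.0008],[-.0039,.0008,-1]])
ROFF=RG.T@np.array([.0142,0,-.0007])
MG=RG.T@Ro.from_euler('z',0.49,degrees=True).as_matrix() # module axes in tool
def modpose(s=None):
    from cell import get_state
    s=s or get_state(); R=s["ee_rot"]
    M=R@MG; root=s["eef_pos"]+R@ROFF
    return root-M@np.array([.0195,0,.013]),M,root
def root_now():
    o,M,root=modpose(); r=RD.T@(root-O)*1000
    D=RD.T@M; print("root r",r.round(2),"modx in deck",D[:,0].round(3),"tilt",np.degrees(np.arccos(D[2,2])).round(2)); return r
def overlay(s,u0,v0,u1,v1,k,fn,st=None,dz=0):
    crop(s,u0,v0,u1,v1,k,fn); im=cv2.imread(fn); o,M,_=modpose(st); o=o+np.array([0,0,dz])
    def px(X): 
        q=(proj(s,X)-[u0,v0]+.5)*k; return tuple(int(a) for a in q)
    def box(x0,x1,z0,z1,c):
        P=[o+M@(np.array([x,y,z])/1000) for x in(x0,x1) for y in(-16,16) for z in(z0,z1)]
        for a in range(8):
            for b in range(a):
                if bin(a^b).count("1")==1: cv2.line(im,px(P[a]),px(P[b]),c,1)
    box(-38,38,13,33,(0,255,0)); box(-22,30,33,63,(255,0,0)); box(19.5,27,0,13,(0,0,255))
    for y in(-16,16): pass
    a,b=[O+RD@np.array([16.7,y,22])/1000 for y in (-34,25)]; cv2.line(im,px(a),px(b),(255,0,255),1)
    cv2.imwrite(fn,im)
E
python3 - <<'E'
from h import *
from cell import *
root_now(); st=get_state(); 
s=snapshot('side');overlay(s,220,190,350,290,6,"pics/k2s.png",st)
E
```

```text
root r [34.62  7.38 54.99] modx in deck [ 0.893 -0.01  -0.45 ] tilt 26.75
```

View pics/k2s.png

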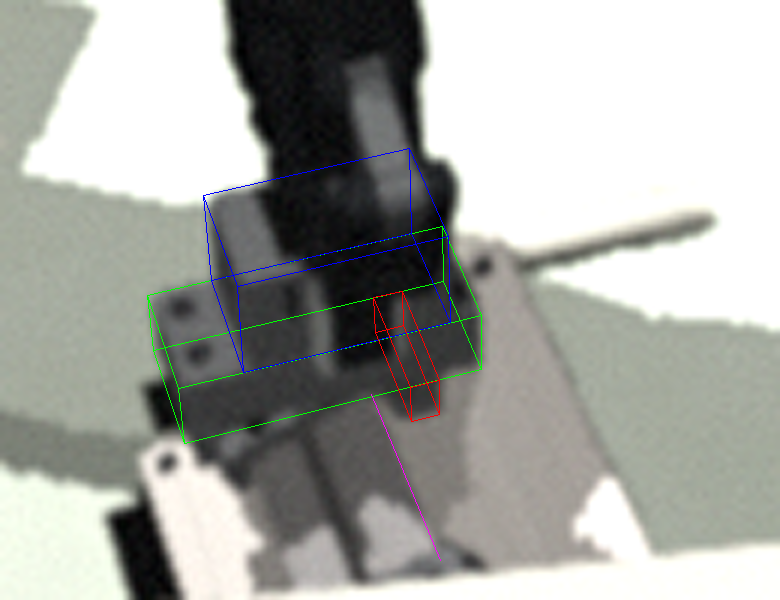

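```bash
cat >> h.py <<'E'
def go(rt,yang=103.1,step=10.):
    from cell import get_state
    r=root_now(); plan(get_state()["eef_pos"]+RD@(np.asarray(rt,float)-r)/1000,yang,step=step)
E
python3 -c "
from h import *
go([31.5,-3.9,38])"
```

```text
root r [34.79  7.25 55.06] modx in deck [ 0.893 -0.01  -0.45 ] tilt 26.74
t 7.95 pos [ 0.4874 -0.1471  0.1199] ang 102.52 z [-0.0284  0.0056 -0.9996] F [ 0.95  0.53 -1.78] op 0.371 j6 -29.2
n 3
[[[-1.6, -3.8, 5.5], -0.003], [[-1.6, -3.8, 5.5], -0.003], [[-1.6, -3.8, 5.5], -0.003]]
```

>>> step_arm:
  targets:
    - [[-1.5,-4,4],-0.003]
    - [[-1.5,-4,4],-0.003]
    - [[-1.5,-3,4],-0.003]
    - [[0,0,2],0]
    - [[0,0,0],0]

```text
t: 8.45
eef_pos: [0.4948, -0.1565, 0.1046]
ee_rot: [[-0.973, -0.228, -0.028], [-0.228, 0.974, 0.005], [0.026, 0.012, -1.0]]
wrist_force: [-0.8, -0.3, -2.3]
opening: 0.369
```

```bash
python3 -c "
from h import *
go([31,-3.9,30],step=6)"
```

```text
root r [32.93 -3.44 39.05] modx in deck [ 0.893  0.002 -0.449] tilt 26.7
t 8.45 pos [ 0.4948 -0.1565  0.1046] ang 103.19 z [-0.0277  0.0054 -0.9996] F [-0.83 -0.27 -2.31] op 0.369 j6 -30.6
n 2
[[[-1.2, -0.3, 4.5], 0.001], [[-1.2, -0.3, 4.5], 0.001]]
```

>>> step_arm:
  targets:
    - [[-1,-0.5,4],0]
    - [[-1,0,4],0]
    - [[-1,0,3],0]
    - [[-1,0,3],0]
    - [[0,0,0],0]

```text
t: 8.95
eef_pos: [0.4985, -0.1559, 0.0891]
ee_rot: [[-0.973, -0.228, -0.028], [-0.228, 0.974, 0.006], [0.026, 0.012, -1.0]]
wrist_force: [-0.2, 0.3, -1.1]
opening: 0.368
```

```bash
python3 - <<'E'
from h import *
from cell import *
go([30,-3.9,22.8],step=4); st=get_state()
s=snapshot('side');overlay(s,220,190,350,290,6,"pics/k3s.png",st)
E
```

```text
root r [29.72 -3.69 23.36] modx in deck [ 0.893  0.002 -0.45 ] tilt 26.72
t 8.95 pos [ 0.4985 -0.1559  0.0891] ang 103.18 z [-0.0282  0.0057 -0.9996] F [-0.25  0.31 -1.12] op 0.368 j6 -30.5
n 1
[[[-0.5, -0.2, 0.4], 0.001]]
```

View pics/k3s.png

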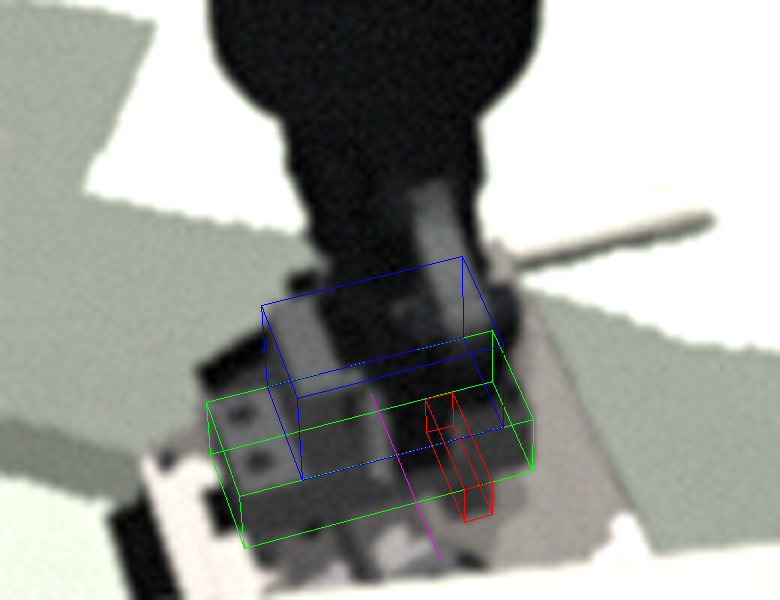

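>>> step_arm:
  targets:
    - [[1.8,0,1],0]
    - [[1.8,0,0.9],0]
    - [[1.8,0,0.9],0]
    - [[0,0,0],0]

```text
t: 9.4
eef_pos: [0.4929, -0.1573, 0.0868]
ee_rot: [[-0.973, -0.228, -0.027], [-0.228, 0.974, 0.005], [0.026, 0.011, -1.0]]
wrist_force: [0.5, -0.8, -1.0]
opening: 0.365
```

```bash
python3 -c "
from h import *
go([20,-3.9,23],step=2)"
```

```text
root r [23.51 -3.76 23.76] modx in deck [ 0.894  0.002 -0.449] tilt 26.69
t 9.4 pos [ 0.4929 -0.1573  0.0868] ang 103.19 z [-0.0275  0.0053 -0.9996] F [ 0.47 -0.77 -1.04] op 0.365 j6 -30.8
n 2
[[[1.4, -0.1, 1.1], 0.001], [[1.4, -0.1, 1.1], 0.001]]
```

>>> step_arm:
  targets:
    - [[1.4,0,1.1],0]
    - [[1.4,0,1],0]
    - [[0,0,0],0]

```text
t: 9.7
eef_pos: [0.4899, -0.1581, 0.0848]
ee_rot: [[-0.973, -0.228, -0.027], [-0.228, 0.974, 0.005], [0.025, 0.011, -1.0]]
wrist_force: [-0.4, -1.1, -1.8]
opening: 0.366
```

```bash
python3 -c "
from h import *
go([17,-3.9,23],step=2)"
```

```text
root r [19.89 -3.86 23.31] modx in deck [ 0.894  0.001 -0.449] tilt 26.66
t 9.7 pos [ 0.4899 -0.1581  0.0848] ang 103.17 z [-0.027   0.0052 -0.9996] F [-0.43 -1.13 -1.77] op 0.366 j6 -31.0
n 2
[[[1.2, -0.0, 0.8], 0.001], [[1.2, -0.0, 0.8], 0.001]]
```

>>> step_arm:
  targets:
    - [[1.2,0,0.8],0]
    - [[0.8,0,0.5],0]

```text
t: 9.9
eef_pos: [0.488, -0.1586, 0.0836]
ee_rot: [[-0.973, -0.228, -0.027], [-0.228, 0.974, 0.005], [0.025, 0.011, -1.0]]
wrist_force: [-1.2, -0.0, -1.3]
opening: 0.37
```

>>> step_arm:
  targets:
    - [[1,0,0.5],0]

```text
t: 10.0
eef_pos: [0.4876, -0.1588, 0.0833]
ee_rot: [[-0.973, -0.228, -0.025], [-0.228, 0.974, 0.005], [0.023, 0.011, -1.0]]
wrist_force: [1.8, 0.3, -0.8]
opening: 0.37
```

```bash
python3 -c "
from h import *
go([17,-3.9,23],step=2)"
```

```text
root r [17.1  -3.99 22.93] modx in deck [ 0.895  0.002 -0.447] tilt 26.56
t 10.0 pos [ 0.4876 -0.1588  0.0833] ang 103.18 z [-0.0251  0.0055 -0.9997] F [ 1.76  0.32 -0.79] op 0.37 j6 -31.1
n 1
[[[0.1, 0.1, -0.0], 0.001]]
```

>>> step_arm:
  targets:
    - [[1.5,0,0.7],0]
    - [[1.5,0,0.7],0]

```text
t: 10.2
eef_pos: [0.4875, -0.159, 0.083]
ee_rot: [[-0.973, -0.229, -0.019], [-0.229, 0.973, 0.007], [0.017, 0.011, -1.0]]
wrist_force: [2.7, 2.3, 0.5]
opening: 0.367
```

```bash
python3 -c "
from h import *
go([16,-3.9,23],step=2)"
```

```text
root r [16.9  -4.11 22.85] modx in deck [ 0.897  0.002 -0.441] tilt 26.19
t 10.2 pos [ 0.4875 -0.159   0.083 ] ang 103.24 z [-0.0188  0.0068 -0.9998] F [2.68 2.33 0.52] op 0.367 j6 -31.3
n 1
[[[0.9, 0.2, 0.3], 0.002]]
```

>>> step_arm:
  targets:
    - [[0.8,0,0.8],0]
    - [[0.5,0,0.5],0]

```text
t: 10.4
eef_pos: [0.4876, -0.1592, 0.0825]
ee_rot: [[-0.973, -0.229, -0.015], [-0.23, 0.973, 0.007], [0.014, 0.01, -1.0]]
wrist_force: [2.7, 0.9, -0.1]
opening: 0.366
```

```bash
python3 - <<'E'
from h import *
from cell import *
go([16,-3.9,23],step=2); st=get_state()
s=snapshot('side');overlay(s,220,190,350,290,6,"pics/k4s.png",st)
E
```

```text
root r [16.74 -4.38 22.4 ] modx in deck [ 0.899  0.003 -0.438] tilt 26.0
t 10.4 pos [ 0.4876 -0.1592  0.0825] ang 103.26 z [-0.0154  0.0066 -0.9999] F [ 2.66  0.87 -0.06] op 0.366 j6 -31.4
n 1
[[[0.9, 0.5, -0.2], 0.003]]
```

View pics/k4s.png

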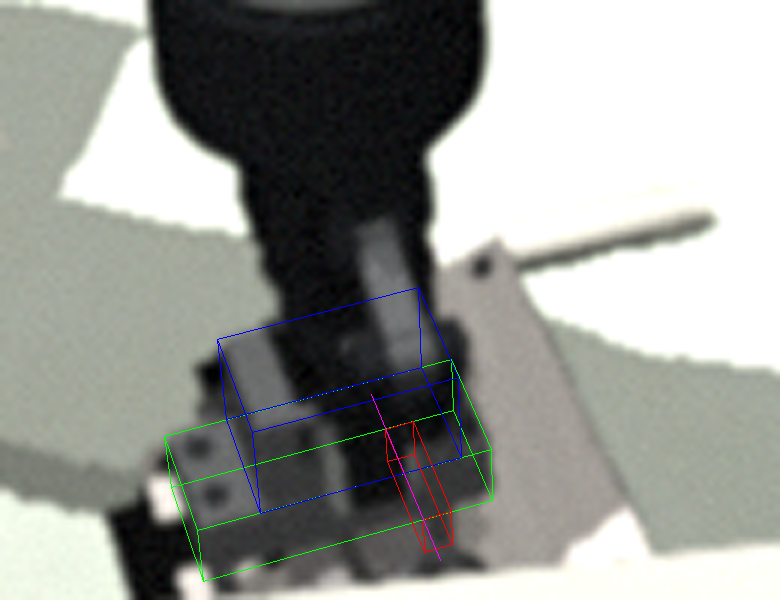

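>>> step_arm:
  targets:
    - [[0.5,0,0.8],0]
    - [[0.5,0,0.8],0]

```text
t: 10.65
eef_pos: [0.4876, -0.1595, 0.0815]
ee_rot: [[-0.973, -0.23, -0.013], [-0.23, 0.973, 0.006], [0.011, 0.009, -1.0]]
wrist_force: [2.4, 2.2, 4.6]
opening: 0.364
```

```bash
python3 -c "
from h import *
go([16,-3.9,23],step=2)"
```

```text
root r [16.28 -4.68 21.54] modx in deck [ 0.9    0.003 -0.436] tilt 25.87
t 10.65 pos [ 0.4876 -0.1595  0.0815] ang 103.27 z [-0.0131  0.0065 -0.9999] F [2.41 2.16 4.63] op 0.364 j6 -31.5
n 1
[[[0.9, 0.8, -1.2], 0.003]]
```

>>> step_arm:
  targets:
    - [[0,0,0],0]
    - [[0,0,0],0]
    - [[0,0,0],0]
    - [[0,0,0],0]
  jaw: 0.48

```text
t: 11.05
eef_pos: [0.4829, -0.1603, 0.0799]
ee_rot: [[-0.973, -0.228, -0.023], [-0.228, 0.974, 0.005], [0.021, 0.01, -1.0]]
wrist_force: [0.1, -1.0, -0.3]
opening: 0.481
```

```bash
python3 - <<'E'
from h import *
from cell import *
go([16,-3.9,23],step=2); st=get_state()
s=snapshot('side');overlay(s,220,190,350,290,6,"pics/k5s.png",st)
E
```

```text
root r [11.2  -4.35 21.95] modx in deck [ 0.896  0.002 -0.445] tilt 26.43
t 11.05 pos [ 0.4829 -0.1603  0.0799] ang 103.2 z [-0.0227  0.0048 -0.9997] F [ 0.1  -1.05 -0.26] op 0.481 j6 -31.5
n 3
[[[-1.3, 0.2, -1.0], 0.001], [[-1.3, 0.2, -1.0], 0.001], [[-1.3, 0.2, -1.0], 0.001]]
```

View pics/k5s.png

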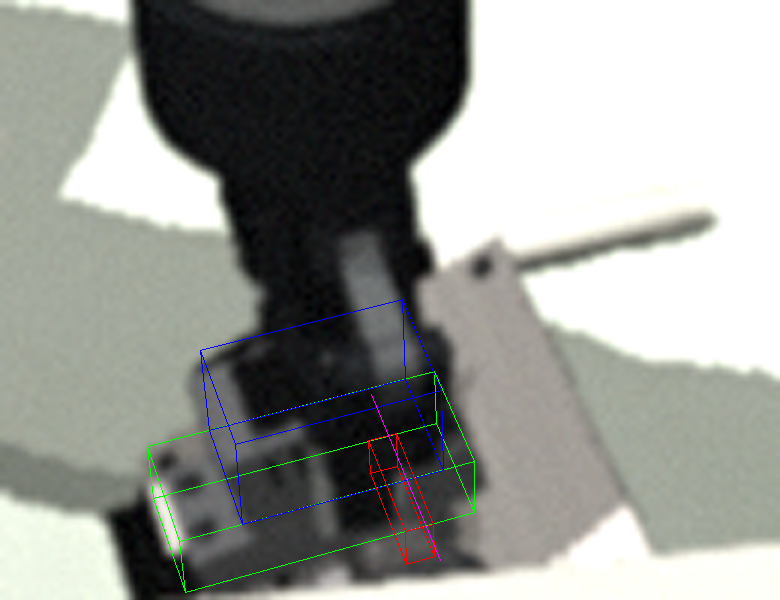

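>>> step_arm:
  targets:
    - [[0,0,-8],0]
    - [[0,0,-12],0]
    - [[0,0,-15],0]
    - [[0,0,-15],0]
    - [[0,0,-15],0]
    - [[0,0,0],0]

```text
t: 11.7
eef_pos: [0.4833, -0.1608, 0.1487]
ee_rot: [[-0.973, -0.228, -0.025], [-0.228, 0.974, 0.005], [0.024, 0.01, -1.0]]
wrist_force: [0.3, 0.8, 0.1]
opening: 0.481
```

```bash
python3 - <<'E'
from h import *
from cell import *
go([16,-3.9,23],step=50); st=get_state()
s=snapshot('side');pickle.dump(s,open("side2.pkl","wb"));crop(s,220,190,350,290,6,"pics/k6s.png")
E
```

```text
root r [40.52 -4.97 84.18] modx in deck [ 0.894  0.001 -0.447] tilt 26.58
t 11.7 pos [ 0.4833 -0.1608  0.1487] ang 103.17 z [-0.0253  0.0045 -0.9997] F [0.34 0.81 0.14] op 0.481 j6 -31.4
n 2
[[[-2.6, 0.2, 32.9], 0.001], [[-2.6, 0.2, 32.9], 0.001]]
```

View pics/k6s.png

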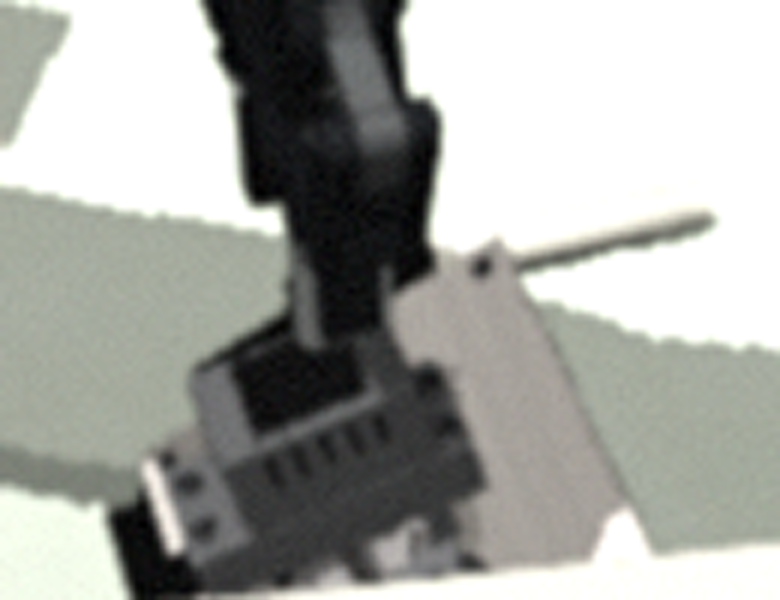

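```bash
cat > pose.py <<'E'
from h import *
def topface(s,u0=0,box=(-45,45,-30,25,55,90)):
    W=cloud(s); r=(W-O)@RD*1000   # r-frame mm
    m=(r[...,0]>box[0])&(r[...,0]<box[1])&(r[...,1]>box[2])&(r[...,1]<box[3])&(r[...,2]>box[4])&(r[...,2]<box[5])
    return r,m
E
python3 - <<'E'
from pose import *
s=pickle.load(open("side2.pkl","rb"))
r,m=topface(s)
# label/top region picked in crop: polygon of top face
poly=np.array([(200,385),(340,350),(375,375),(235,450)])/6+[220,190]
k=np.zeros((400,640),np.uint8); cv2.fillPoly(k,[poly.astype(np.int32)],1)
P=r[k>0]; 
for _ in range(4):
    c=np.nanmedian(P,0); A=np.c_[P[:,:2],np.ones(len(P))]; co=np.linalg.lstsq(A,P[:,2],rcond=None)[0]; e=P[:,2]-A@co; P=P[abs(e)<2*e.std()+.5]
print(len(P),co,e.std(),"tilt",np.degrees(np.arctan(co[0])),P.min(0),P.max(0))
E
```

```text
259 [-2.24841602e-01 -2.28607917e-02  7.84659780e+01] 1.0100243989318451 tilt -12.671744998266336 [ -8.54487341 -18.8012346   70.01397464] [31.12796131  6.53194217 82.0342313 ]
```

```bash
python3 - <<'E'
from h import *
c=O+RD@np.array([-0.5,-4.3,77.5])/1000-U*.011; c[2]-=.016
print(c)
plan(c+[0,0,.012],103.1,step=12)
E
```

```text
[ 0.45278882 -0.1672905   0.10823052]
t 11.75 pos [ 0.4827 -0.1606  0.1476] ang 103.17 z [-0.0269  0.0051 -0.9996] F [-0.58 -0.09 -0.88] op 0.477 j6 -31.4
n 4
[[[7.5, -0.0, 7.0], 0.0], [[7.5, -0.0, 7.0], 0.0], [[7.5, -0.0, 7.0], 0.0], [[7.5, -0.0, 7.0], 0.0]]
```

>>> step_arm:
  targets:
    - [[8,0,0],0]
    - [[8,0,0],0]
    - [[7,0,3],0]
    - [[7,0,8],0]
    - [[0,0,8],0]
    - [[0,0,0],0]
    - [[0,0,0],0]
  jaw: 0

```text
t: 12.45
eef_pos: [0.4461, -0.1671, 0.1246]
ee_rot: [[-0.973, -0.227, -0.035], [-0.227, 0.974, 0.008], [0.032, 0.015, -0.999]]
wrist_force: [-1.0, -0.9, 1.2]
opening: 0.004
```

```bash
python3 - <<'E'
from h import *
from cell import *
plan([.4528,-.1673,.1082],103.1,step=5)
s=snapshot('side');crop(s,220,190,350,290,6,"pics/k7s.png")
E
```

```text
t 12.45 pos [ 0.4461 -0.1671  0.1246] ang 103.1 z [-0.0348  0.0075 -0.9994] F [-1.03 -0.9   1.16] op 0.004 j6 -33.5
n 4
[[[-1.8, -0.5, 4.0], 0.0], [[-1.8, -0.5, 4.0], 0.0], [[-1.8, -0.5, 4.0], 0.0], [[-1.8, -0.5, 4.0], 0.0]]
```

View pics/k7s.png

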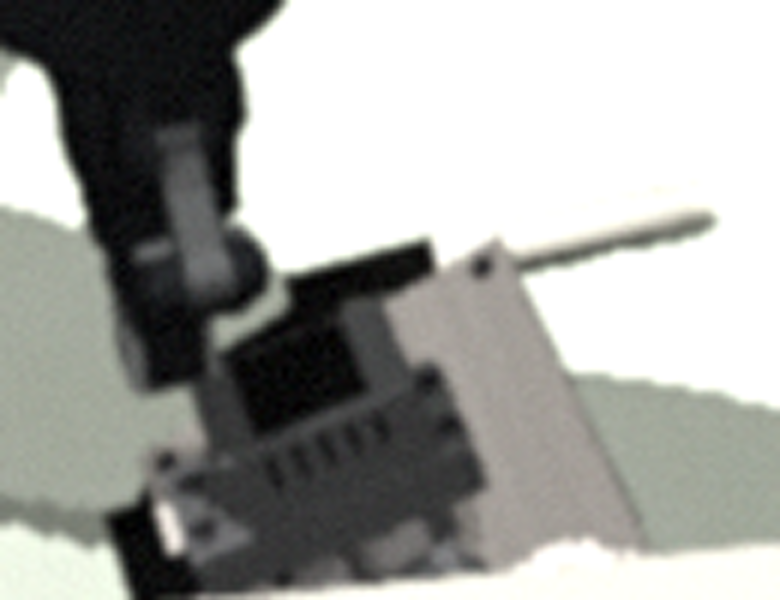

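>>> step_arm:
  targets:
    - [[-5,0,0],0]
    - [[-4,0,0],0]
    - [[0,-0.5,4],0]
    - [[0,0,4],0]
    - [[0,0,0],0]

```text
t: 13.0
eef_pos: [0.4573, -0.1653, 0.1162]
ee_rot: [[-0.973, -0.228, -0.033], [-0.228, 0.974, 0.007], [0.03, 0.014, -0.999]]
wrist_force: [0.7, 0.2, -0.4]
opening: -0.005
```

```bash
python3 - <<'E'
from h import *
plan([.4528,-.1673,.1082],103.1,step=5)
E
```

```text
t 13.0 pos [ 0.4573 -0.1653  0.1162] ang 103.17 z [-0.0327  0.0069 -0.9994] F [ 0.75  0.24 -0.44] op -0.005 j6 -32.9
n 2
[[[2.3, -0.5, 4.1], 0.001], [[2.3, -0.5, 4.1], 0.001]]
```

>>> step_arm:
  targets:
    - [[3,-0.5,2],0]
    - [[1,-0.5,3],0]
    - [[0,0,2],0]

```text
t: 13.3
eef_pos: [0.4529, -0.1672, 0.1088]
ee_rot: [[-0.973, -0.228, -0.033], [-0.228, 0.974, 0.007], [0.03, 0.014, -0.999]]
wrist_force: [-0.4, -0.2, -0.1]
opening: 0.001
```

>>> step_arm:
  targets:
    - [[0,0,2],0]
    - [[0,0,0],0]

```text
t: 13.5
eef_pos: [0.4521, -0.1677, 0.1073]
ee_rot: [[-0.973, -0.227, -0.034], [-0.228, 0.974, 0.006], [0.031, 0.013, -0.999]]
wrist_force: [0.4, -0.2, 0.4]
opening: -0.002
```

>>> step_arm:
  targets:
    - [[0,0,2],0]
    - [[0,0,1],0]

```text
t: 13.7
eef_pos: [0.4511, -0.1684, 0.1058]
ee_rot: [[-0.973, -0.227, -0.034], [-0.227, 0.974, 0.004], [0.032, 0.012, -0.999]]
wrist_force: [-3.7, 0.2, 7.1]
opening: 0.002
```

>>> step_arm:
  targets:
    - [[0,0,2],0]
    - [[0,0,1],0]

```text
t: 13.9
eef_pos: [0.4497, -0.1688, 0.1045]
ee_rot: [[-0.973, -0.226, -0.035], [-0.226, 0.974, 0.003], [0.034, 0.011, -0.999]]
wrist_force: [-2.7, 1.0, 5.0]
opening: -0.004
```

>>> step_arm:
  targets:
    - [[-0.5,0,2.5],0]
    - [[-0.5,0,2.5],0]

```text
t: 14.1
eef_pos: [0.4497, -0.169, 0.1001]
ee_rot: [[-0.974, -0.226, -0.036], [-0.226, 0.974, 0.001], [0.035, 0.01, -0.999]]
wrist_force: [-0.7, -0.3, 1.5]
opening: 0.001
```

>>> step_arm:
  targets:
    - [[-0.5,0,2.5],0]
    - [[-0.5,0,2.5],0]

```text
t: 14.3
eef_pos: [0.4502, -0.1693, 0.0994]
ee_rot: [[-0.974, -0.225, -0.035], [-0.225, 0.974, -0.0], [0.034, 0.007, -0.999]]
wrist_force: [-9.9, 2.7, 27.5]
opening: -0.004
```

```bash
python3 - <<'E'
from h import *
from cell import *
plan([.4528,-.1673,.1082],103.1,step=5)
s=snapshot('side');crop(s,220,190,350,290,6,"pics/k8s.png")
E
```

```text
t 14.3 pos [ 0.4502 -0.1693  0.0994] ang 103.02 z [-3.460e-02 -4.000e-04 -9.994e-01] F [-9.9   2.68 27.51] op -0.004 j6 -33.2
n 2
[[[-1.3, 0.7, -4.5], -0.001], [[-1.3, 0.7, -4.5], -0.001]]
```

View pics/k8s.png

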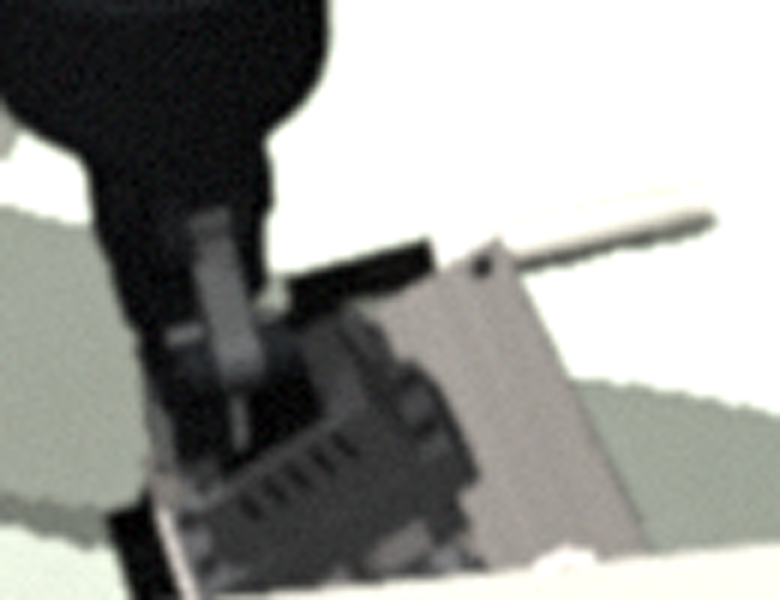

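>>> step_arm:
  targets:
    - [[0,0,-3],0]
    - [[0,0,-8],0]
    - [[0,0,-15],0]
    - [[0,0,-20],0]
    - [[0,0,-20],0]
    - [[0,0,-20],0]
    - [[0,0,-20],0]
    - [[0,0,0],0]

```text
t: 15.15
eef_pos: [0.4555, -0.1685, 0.2083]
ee_rot: [[-0.974, -0.226, -0.034], [-0.226, 0.974, 0.002], [0.032, 0.01, -0.999]]
wrist_force: [0.0, -0.3, 0.9]
opening: 0.0
```

>>> step_arm:
  targets:
    - [[15,0,-20],0]
    - [[25,0,-15],0]
    - [[30,0,-15],0]
    - [[30,0,-10],0]
    - [[30,0,0],0]
    - [[0,0,0],0]

```text
t: 15.75
eef_pos: [0.3278, -0.198, 0.2689]
ee_rot: [[-0.973, -0.229, -0.039], [-0.23, 0.973, 0.005], [0.037, 0.014, -0.999]]
wrist_force: [1.0, -1.0, -0.0]
opening: -0.002
```

```bash
python3 - <<'E'
from h import *
from cell import *
s=snapshot('side');pickle.dump(s,open("side3.pkl","wb"));crop(s,220,190,350,290,6,"pics/k9s.png")
t=snapshot('top');pickle.dump(t,open("top3.pkl","wb"));crop(t,345,165,475,290,5,"pics/k9t.png")
print(get_state()["eef_pos"],get_state()["t"])
E
```

```text
[ 0.33025369 -0.1980037   0.26869937] 15.85
```

View pics/k9s.png

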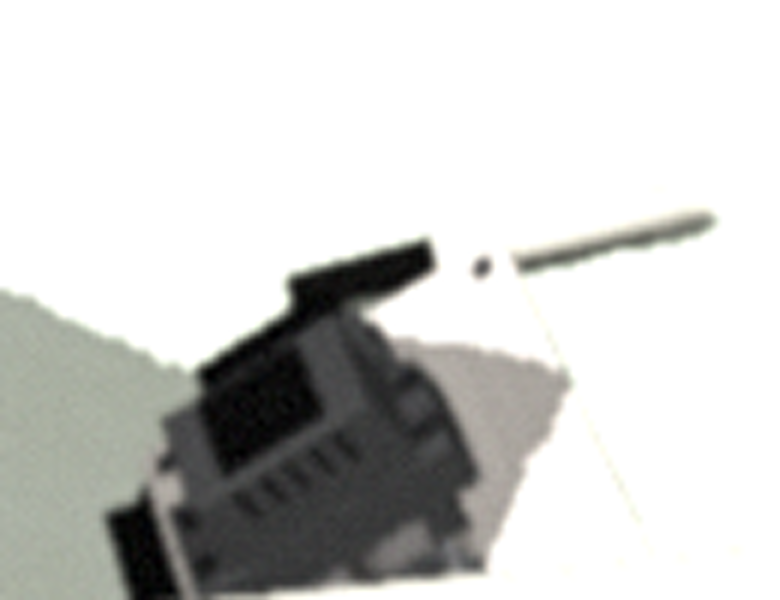

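View pics/k9t.png

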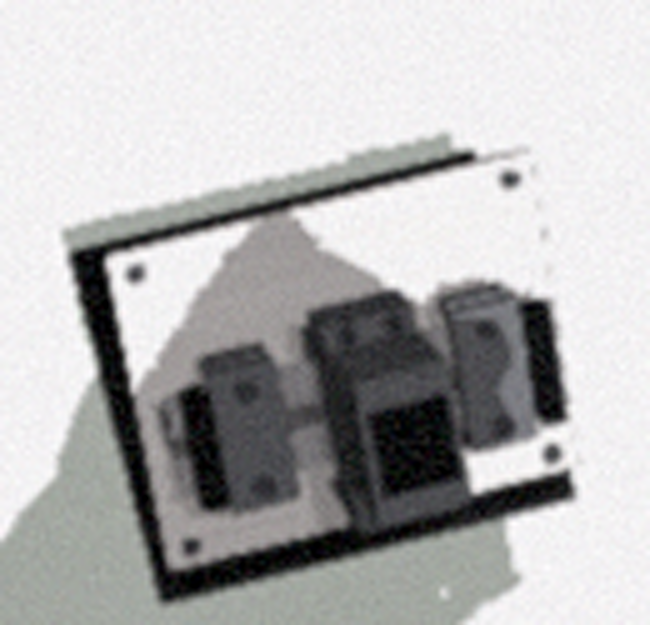

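Top view shows the module seated square in the bay (centre about (400,410) in the crop). I'll check the pose numerically from the top face.

```bash
python3 - <<'E'
from pose import *
for n in ("side3","top3"):
    s=pickle.load(open(n+".pkl","rb")); r,m=topface(s,box=(-40,40,-27,20,66,80))
    P=r[m]
    for _ in range(4):
        A=np.c_[P[:,:2],np.ones(len(P))]; co=np.linalg.lstsq(A,P[:,2],rcond=None)[0]; e=P[:,2]-A@co; P=P[abs(e)<2.5*e.std()+.3]
    print(n,len(P),"tilt x,y deg",np.degrees(np.arctan(co[:2])).round(2),"z at centre",co@[P[:,0].mean(),P[:,1].mean(),1],e.std())
    rc=cv2.minAreaRect(P[:,:2].astype(np.float32)); print(rc, P[:,0].mean(),P[:,1].mean())
t0=pickle.load(open("top0.pkl","rb"));t3=pickle.load(open("top3.pkl","rb"))
crop(t3,290,120,360,270,4,"pics/by.png")
d=np.abs(t0["image"].astype(int)-t3["image"]).sum(2)[120:270,295:350]; print((d>120).sum())
E
```

```text
side3 612 tilt x,y deg [-0.19  2.84] z at centre 72.58947715160556 1.3711510714214852
((1.610860824584961, -6.093738555908203), (52.4063835144043, 33.53496551513672), 1.1718913316726685) 2.1491924945120164 -7.6272613434859045
top3 602 tilt x,y deg [-0.58 -0.15] z at centre 72.8269920334074 1.4574945678013032
((1.8910350799560547, -2.4826183319091797), (52.377906799316406, 32.761409759521484), 0.3304857611656189) 2.948052209904932 -1.9512088381058947
2
```

```bash
python3 -c "
from cell import *
print(close_job())"
```

```text
the job is handed in; nothing more can be done
None
```

I fitted the nearest module into the free bay, let go of it and handed the job in at about 16 s. My checks suggest it is seated. No verdict was reported, and I could not see the clip itself.

- **Grip:** The first attempt closed on nothing. The real fingertips are about 16 mm above the reported TCP height, not 14 mm below it. While finding this out, the closed fingers pressed on the module's top with about 14 N, on the bench. I corrected for the offset and the second grip held, with an opening of 0.37, about 32 mm.
- **Hooking:** With the module tilted about 26°, I moved it down the slope until I felt the rail's upper edge at 2–3 N. I held it there for over 0.1 s. The edge is about 5 mm lower along the slope than nominal.
- **Snapping in:** I lowered the module onto the edge and released it, then pressed its top at the foot end with closed fingers. The force rose to about 7 N, dropped to 1.5 N as the clip passed over, then reached 27.5 N once it was seated. That last figure is more than the clip needs, though under the 40 N limit.

| Last check (camera, arm clear) | Side camera | Top camera |
|---|---|---|
| Tilt along the slope | 0.2° | 0.6° |
| Tilt across the slope | 2.8° | 0.2° |
| Yaw against the rail | 1.2° | 0.3° |
| Height of top face above deck (72 mm expected) | 72.6 mm | 72.8 mm |
| Origin along the slope | about −5 mm | about −5 mm |
| Sideways from bay middle | about −2 mm | about +1.5 mm |

- **Disagreement:** The cameras differ on the tilt across the slope and on the sideways position. I took the side camera's 2.8° as an artefact, because that tilt should not be possible on the rail.
- **Bystanders:** They look unmoved; the top picture barely changed around them.
- **Clip:** The only sign that it is home is the force drop together with the flush seat.

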